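# Make up two stacked kits of turned parts

### The arm

A 7-joint arm with a two-finger parallel gripper is mounted at the origin on the work surface. World frame = base frame: x ahead of the robot, y to its left, z up, the work surface at z = 0. Lengths are in m, angles in rad, forces in N, time in s.
With the tool pointing down it reaches from about 0.4 to 0.85 m from the base axis. Payload 4.5 kg.
Tool frame: the origin (TCP) lies midway between the tips of the shut fingers; the grasp point (between the pads) lies 19 mm behind it; z points along the fingers, y is the direction in which the jaws open and shut (so a half turn about z gives the same grasp; the last joint's range is limited). The gripper opens to 88 mm and grips with 3 to 60 N. Pads are 18 mm wide; open, the fingers measure 123 mm over their backs; the gripper's body (75 mm by 187 mm) begins 45 mm behind the grasp point.
Start: joints at [-1.244, 0.689, -0.195, 1.565, 0.157, 0.902, -0.215], TCP at [0.18, 0.598, 0.239] pointing down, gripper open.
Joint ranges: [-3.01, 3.01], [-0.46, 2.08], [-1.47, 1.51], [0.13, 2.56], [-1, 4.14], [0.04, 2.09], [-2.66, 2.66]. Speed limits (rad/s): [2.57, 2.57, 3.14, 3.14, 3.14, 3.14, 3.14].

### API

Orientations are given as a unit quaternion [x, y, z, w].
In Python, from plant import get_state, snapshot, finish_job, find_in gives the robot as it stands.
- The arm moves only by the shell command python3 -m creep 'ROWS' [OPENING] [FORCE]. ROWS is JSON, one flat list of numbers, 6 for each row, row after row: the shift along the tool's x, y, z in mm, then the turn, a rotation vector about the tool's x, y, z in degrees. In form: [tx, ty, tz, wx, wy, wz, tx, ty, tz, wx, wy, wz, ...]. A call has 1 to 5 rows; each row shifts and turns the pose as measured when the row begins, along the tool's axes as they then stand; what a row does not reach is not made up. A row lasts 1/12 s, in which the tool goes at most 41.7 mm and 7.16 degrees, less where a joint would pass 70% of its speed; a pose out of reach is approached as far as the arm can. A call is refused whole if a number of a shift passes 41.7 or a number of a turn 7.16, either way. A call with a gripper value outside its range is refused whole. OPENING is the finger opening in mm, from 0 to 88.1, set as the call begins (- or left out, the last holds). The fingers move at their own pace and stop on an object; FORCE is the grip in N (left out, the last holds). Time passes only in rows, so rows that do not move let the fingers close. It gives the time, the measured TCP pose, the force and the opening at its end, in the units of the state.
- get_state(): the state, without advancing time (a new reading comes with each control period).
- snapshot(name): name is "scene" or "top"; returns a dict with "color" (420x560x3 uint8, red, green, blue), "intrinsics" (3x3 intrinsics, pixels), "extrinsics" (4x4, takes a point from world to camera coordinates). Camera axes: x right, y down, z forward; pixel columns grow to the right and rows downward; lengths in m; the calibration is good to about 2 mm. A picture is of the moment at which its call begins. There is no depth.
- finish_job(): hands the job in, once; it reports no verdict.
Trained networks look in the newest picture that a camera, given by its name, has taken for a name from the list of things; names that differ only in an ending like _2 or _b are one class to them, and where a whole thing is asked for, a point or a joint stands for the part that bears it (a point fixed in the world has none). Each returns a list of dicts, best first, with "score" (0 to 1); they miss things now and then, are a little off and sometimes report something else, mostly with a low value. They report only what shows in the picture. A call takes as long as a camera call.
- find_in(thing, camera): "xy" ([column, row] in pixels, amid what is visible of it).
The state is a dict: "clock": time; "q": joint angles; "qd": joint speeds; "joint_torque": joint torques, N m; "tool_pos": TCP position; "eef_rot": TCP orientation; "contact_force": force on the tool from outside, world axes, zero at the start; "moment": the same for the moment, N m; "opening": opening from 0.0 (shut) to 1.0 (fully open).
Only numpy, scipy, OpenCV 4.12 (cv2) and the standard library are available. Lean on these libraries where they do the work, as an engineer would, in place of code of your own. Each camera call takes 0.05 s, during which the arm holds its last target.

### The job

Make up two kits from the turned wooden parts and leave them stacked: the long spindle and the small knob go in the base tray with the corner posts, the short spindle and the flat disc in the tray with the handle, one part to each compartment, spindles lying flat and the knob and disc upright on their feet. The handled tray must finish on top of the base tray, all four of its pins fully down in the sockets of the posts. Leave the spare finial, the sanding block and the wax jar where they are.

Things in the scene. Friction and masses are not known exactly. Their poses are not given: they have to be found in the camera images.
- base_tray: Base tray, fixed, plywood with brown rim, 166 (x) by 186 (y) mm. Origin: centre of underside, z up. Floor z=10. Rim 8 wide and middle divider 14 wide (along x) to z=22: two compartments 150 (x) by 78 centred at y=+-46. Posts 30 square at x=+-68, y=+-78 (in the compartments' outer corners) to z=56, each with an 18 mm square socket 16 deep on top. Stacking covers the compartments.
- top_tray: Loose light-wood tray, 0.45 kg, same plan, floor and compartments as the base tray; no posts. Origin: centre of its board's underside. Handle board in the middle: 90 mm long (x), 14 thick (y), top z=68. Pins below at x=+-68, y=+-78: 10 mm across, 12 long, tapered; it starts standing on them. Stacked: origin 56 above the base tray's, x axes parallel (either way round), 4 mm play each way.
- long_spindle: Long turned spindle, light wood, lying: 110 mm long (x), square ends 24 by 24, the middle turned, 20 across where it is gripped. Origin on its axis at mid length (12 above what it lies on); x along it. About 50 g.
- short_spindle: Short turned spindle, the same but only 64 mm long (x), square ends 24 by 24, turned middle 20 across. Origin on its axis at mid length (12 above what it lies on); x along it. About 30 g.
- knob: Small knob, light wood, standing on its narrow foot: head 34 mm in diameter from 16 to 26 above the foot, foot 24 in diameter, 30 high. Origin: centre of the underside; z up. About 30 g.
- disc: Flat disc (rosette), light wood, lying flat: 54 mm in diameter, straight-sided up to 14, with a slightly raised middle 20 high. Origin: centre of the underside; z up. About 40 g.
- finial: Spare finial, light wood, standing: 38 mm in diameter at the foot, 56 high, pointed at the top. Not part of a kit: stays where it is. Origin: centre of the underside.
- sanding_block: Cork sanding block with black rubber sole, 42 (x) by 62 (y) by 24 mm high. Stays where it is. Origin: centre of the underside.
- wax_jar: Glass wax jar with steel cap, 68 mm in diameter, 62 high, beyond the parts. Stays where it is. Origin: centre of the underside.

How it is judged:
By the outcome, as a careful person would: the job done as asked, in the order asked, and still so for the second after the job is handed in, with the robot touching nothing.
It also fails if it takes over 122 s, if anything falls off the work surface, if the arm or the gripper's body presses on something with over 40 N, if the wrist force passes 120 N, or if a joint passes its speed limit or range.

## Working session

There is one attempt and no reset: what is moved stays moved. The work goes in short steps, Python scripts to look and compute and a shell command to move; the robot and the scene stay as the last step left them, time stands still between calls to the robot, and variables do not carry over. Pictures are saved under pics/ and viewed, and the job is handed in when it is done.

```bash
ls; mkdir -p pics; cat > h.py <<'E'
import numpy as np, cv2
from plant import get_state, snapshot, finish_job, find_in
from scipy.spatial.transform import Rotation as R
def snap(cam,name=None):
    s=snapshot(cam); 
    if name: cv2.imwrite('pics/'+name+'.png',s['color'][:,:,::-1])
    return s
def ray(s,uv,z):
    K=np.array(s['intrinsics']);T=np.array(s['extrinsics'])
    d=T[:3,:3].T@np.linalg.solve(K,[uv[0],uv[1],1]);c=-T[:3,:3].T@T[:3,3]
    return c+d*(z-c[2])/d[2]
def proj(s,p):
    K=np.array(s['intrinsics']);T=np.array(s['extrinsics'])
    q=K@(T[:3,:3]@np.array(p)+T[:3,3]);return q[:2]/q[2]
E
python3 - <<'E'
from h import *
st=get_state();print({k:np.round(v,3) for k,v in st.items()})
zs=dict(base_tray=.02,top_tray=.05,long_spindle=.018,short_spindle=.018,knob=.026,disc=.014,finial=.028,sanding_block=.024,wax_jar=.05)
for cam in('scene','top'):
    s=snap(cam,cam+'0');T=s['extrinsics'];print(cam,-T[:3,:3].T@T[:3,3])
    np.savez('pics/'+cam+'0.npz',**s)
    for n in zs:
        for r in find_in(n,cam)[:2]: print(n,np.round(r['score'],2),np.round(r['xy']),np.round(ray(s,r['xy'],zs[n]),3))
E
```

```text
pics
{'clock': np.float64(0.0), 'q': array([-1.244,  0.69 , -0.195,  1.566,  0.157,  0.902, -0.215]), 'qd': array([ 0.   , -0.   ,  0.001, -0.   ,  0.   , -0.001, -0.001]), 'joint_torque': array([-0.0000e+00, -5.2755e+01, -1.2670e+00, -1.5342e+01, -5.3000e-02,
        7.0000e-03,  0.0000e+00]), 'tool_pos': array([0.18 , 0.598, 0.238]), 'eef_rot': array([ 0.146,  0.989, -0.001, -0.   ]), 'contact_force': array([ 0.077, -0.79 ,  0.67 ]), 'moment': array([-0.022,  0.01 , -0.029]), 'opening': np.float64(0.999)}
scene [ 0.91735989 -0.54903255  0.84076234]
base_tray 0.96 [180. 327.] [ 0.56  -0.302  0.02 ]
base_tray 0.27 [204. 211.] [ 0.446 -0.078  0.02 ]
top_tray 0.71 [352. 117.] [0.593 0.287 0.05 ]
long_spindle 0.83 [338. 213.] [0.681 0.053 0.018]
short_spindle 0.86 [287. 185.] [0.554 0.065 0.018]
short_spindle 0.32 [180. 331.] [ 0.564 -0.307  0.018]
knob 0.46 [238. 161.] [0.435 0.066 0.026]
knob 0.24 [179. 330.] [ 0.564 -0.309  0.026]
disc 0.63 [202. 209.] [ 0.437 -0.071  0.014]
finial 0.83 [307. 257.] [ 0.679 -0.074  0.028]
finial 0.29 [351. 118.] [0.582 0.308 0.028]
sanding_block 0.56 [252. 230.] [ 0.557 -0.071  0.024]
wax_jar 0.78 [381. 237.] [0.783 0.02  0.05 ]
top [0.53168556 0.00345011 0.80616981]
top_tray 0.58 [115. 228.] [0.589 0.298 0.05 ]
long_spindle 0.93 [248. 179.] [0.687 0.055 0.018]
long_spindle 0.74 [239. 242.] [0.564 0.07  0.018]
short_spindle 0.86 [240. 241.] [0.565 0.07  0.018]
knob 0.62 [242. 308.] [0.439 0.063 0.026]
disc 0.96 [312. 306.] [ 0.443 -0.07   0.014]
finial 0.57 [310. 188.] [ 0.669 -0.067  0.028]
finial 0.21 [307. 242.] [ 0.564 -0.06   0.028]
sanding_block 0.94 [308. 243.] [ 0.562 -0.063  0.024]
wax_jar 0.87 [259. 134.] [0.769 0.032 0.05 ]
wax_jar 0.69 [310. 187.] [ 0.667 -0.065  0.05 ]
```

View pics/scene0.png

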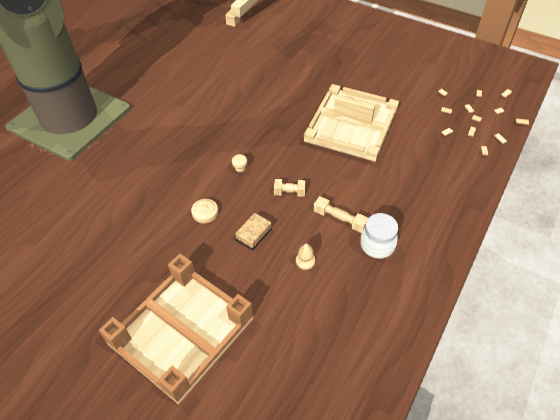

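View pics/top0.png

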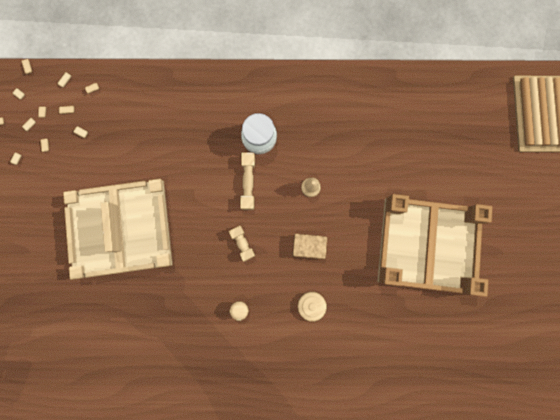

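The pictures agree with the networks: top tray on the left (115,228 in top), base tray on the right (434,245), parts between, and the jar (258,133) just beyond the end of the long spindle. I'll zoom in for exact features.

```bash
python3 - <<'E'
import cv2
t=cv2.imread('pics/top0.png')
def c(n,x0,y0,x1,y1,k):
    i=cv2.resize(t[y0:y1,x0:x1],None,fx=k,fy=k,interpolation=cv2.INTER_CUBIC)
    for x in range((x0+9)//10*10,x1,10): cv2.putText(i,str(x),((x-x0)*k,8),0,.3,(255,255,255),1);cv2.line(i,((x-x0)*k,10),((x-x0)*k,14),(255,255,255),1)
    for y in range((y0+9)//10*10,y1,10): cv2.putText(i,str(y),(0,(y-y0)*k),0,.3,(255,255,255),1);cv2.line(i,(20,(y-y0)*k),(24,(y-y0)*k),(255,255,255),1)
    cv2.imwrite('pics/'+n+'.png',i)
c('z_base',372,188,502,302,5)
c('z_top',52,172,182,286,5)
c('z_parts',215,110,335,325,4) if 0 else c('z_partsA',215,105,335,215,5)
c('z_partsB',215,215,335,325,5)
E
```

```text
(no output)
```

View pics/z_base.png

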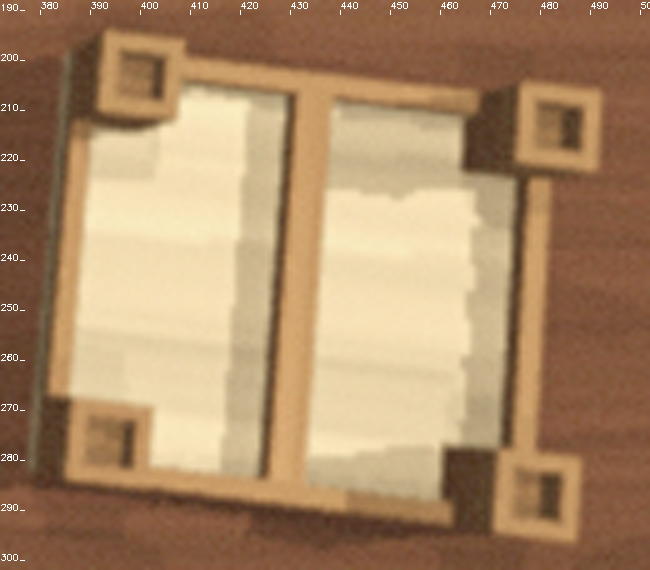

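View pics/z_top.png

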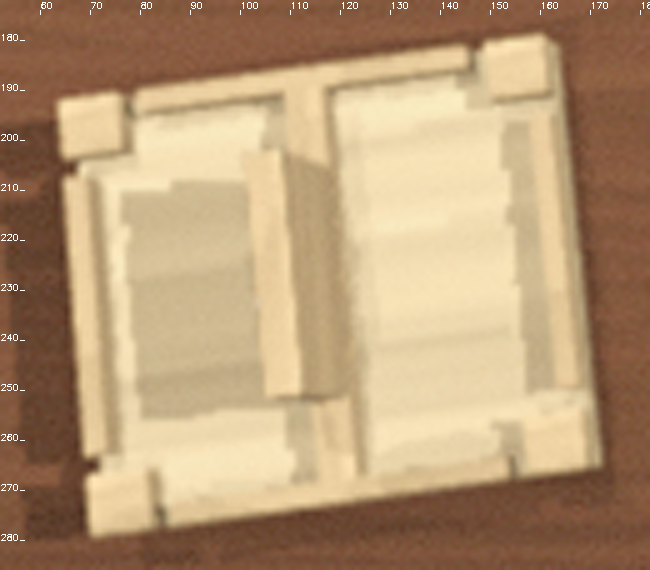

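View pics/z_partsA.png

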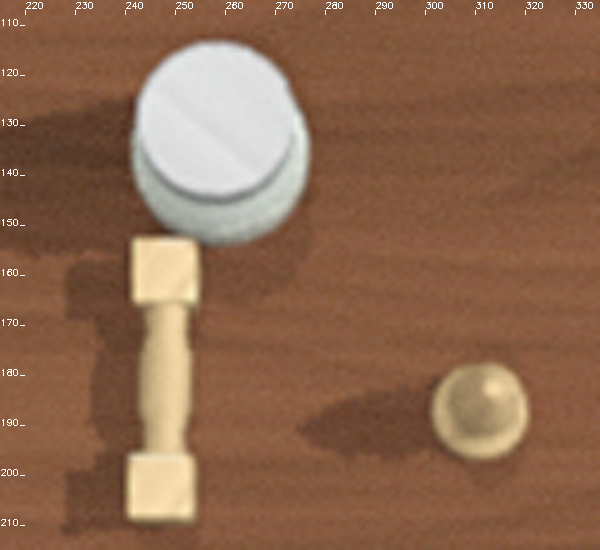

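View pics/z_partsB.png

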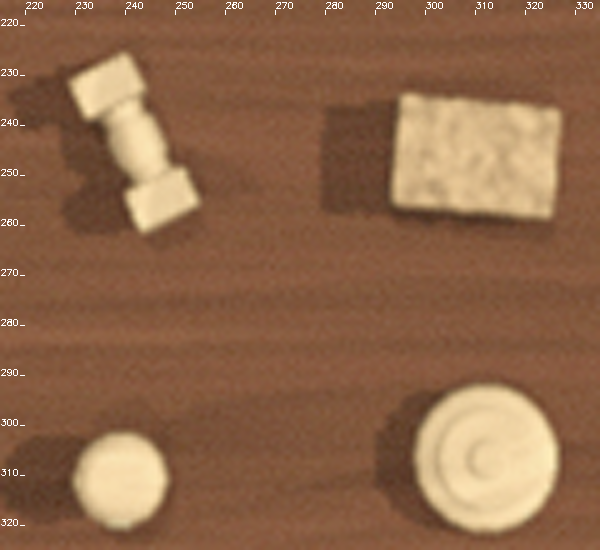

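```bash
cat > m.py <<'E'
from h import *
s=dict(np.load('pics/top0.npz'))
print(s['intrinsics'])
f=lambda l,z,ox,oy:np.array([ray(s,(ox+u/5,oy+v/5),z) for u,v in l])
P=f([(142,77),(558,127),(110,444),(538,496)],.056,372,188)
print(np.round(P,4),'c',P.mean(0));
dx=(P[0]+P[1]-P[2]-P[3])/2;dy=(P[0]+P[2]-P[1]-P[3])/2
print('base len',np.linalg.norm(dx),np.linalg.norm(dy),'yaw',np.degrees(np.arctan2(dx[1],dx[0])),np.degrees(np.arctan2(-dy[0],dy[1])))
for z in(.030,.034,.038):
    P=f([(92,127),(516,69),(122,505),(556,439)],z,52,172)
    dx=(P[0]+P[1]-P[2]-P[3])/2;dy=(P[0]+P[2]-P[1]-P[3])/2
    print('top',z,P.mean(0),np.linalg.norm(dx),np.linalg.norm(dy),'yaw',np.degrees(np.arctan2(dx[1],dx[0])),np.degrees(np.arctan2(-dy[0],dy[1])))
P=f([(243,152),(283,148),(303,393),(266,399)],.08,52,172)
dx=(P[0]+P[1]-P[2]-P[3])/2
print('handle',P.mean(0),np.linalg.norm(dx),'yaw',np.degrees(np.arctan2(dx[1],dx[0])))
P=f([(165,271),(162,488)],.024,215,105);d=P[0]-P[1];print('long',P.mean(0),np.linalg.norm(d),np.degrees(np.arctan2(d[1],d[0])))
P=f([(108,88),(162,200)],.024,215,215);d=P[0]-P[1];print('short',P.mean(0),np.linalg.norm(d),np.degrees(np.arctan2(d[1],d[0])))
P=f([(121,480)],.022,215,215);print('knob',P)
P=f([(486,458)],.014,215,215);print('disc',P)
P=f([(480,411)],.006,215,105);print('finial',P)
P=f([(216,118)],.062,215,105);print('jar',P)
P=f([(477,156)],.024,215,215);print('block',P)
E
python3 m.py
```

```text
[[406.72170356   0.         275.52280594]
 [  0.         406.72170356 206.63898851]
 [  0.           0.           1.        ]]
[[ 0.634  -0.2326  0.056 ]
 [ 0.6156 -0.3868  0.056 ]
 [ 0.4991 -0.2158  0.056 ]
 [ 0.4806 -0.371   0.056 ]] c [ 0.55731864 -0.30156742  0.056     ]
base len 0.13595488375875842 0.1557910589933598 yaw -6.8878792379391705 -6.805077844816887
top 0.03 [0.58807766 0.30356614 0.03      ] 0.14426316323709776 0.16388961866634322 yaw 8.21471191572622 8.39497619485984
top 0.034 [0.58778704 0.30201949 0.034     ] 0.14351970137548906 0.16304501164222188 yaw 8.214711915726227 8.39497619485984
top 0.038 [0.58749643 0.30047284 0.038     ] 0.14277623951388033 0.16220040461810042 yaw 8.21471191572623 8.394976194859845
handle [0.58823909 0.30158807 0.08      ] 0.08885431685110257 yaw 8.023977597677531
long [0.68246504 0.05445964 0.024     ] 0.08619087964528388 -0.20308137933004436
short [0.55975589 0.06418155 0.024     ] 0.047692904334279564 26.37553612488821
knob [[0.43376924 0.06807616 0.022     ]]
disc [[ 0.4410646  -0.07013872  0.014     ]]
finial [[ 0.67313644 -0.07082365  0.006     ]]
jar [[0.77538964 0.03314855 0.062     ]]
block [[ 0.55530512 -0.06689519  0.024     ]]
```

```bash
python3 - <<'E'
import cv2
t=cv2.imread('pics/scene0.png')
def c(n,x0,y0,x1,y1,k):
    i=cv2.resize(t[y0:y1,x0:x1],None,fx=k,fy=k,interpolation=cv2.INTER_CUBIC)
    for x in range((x0+9)//10*10,x1,10): cv2.putText(i,str(x),((x-x0)*k,8),0,.3,(255,255,255),1);cv2.line(i,((x-x0)*k,10),((x-x0)*k,14),(255,255,255),1)
    for y in range((y0+9)//10*10,y1,10): cv2.putText(i,str(y),(0,(y-y0)*k),0,.3,(255,255,255),1);cv2.line(i,(20,(y-y0)*k),(24,(y-y0)*k),(255,255,255),1)
    cv2.imwrite('pics/'+n+'.png',i)
c('s_base',95,250,260,402,4)
c('s_top',295,75,405,165,6)
c('s_parts',180,145,300,225,6)
E
```

```text
(no output)
```

View pics/s_top.png

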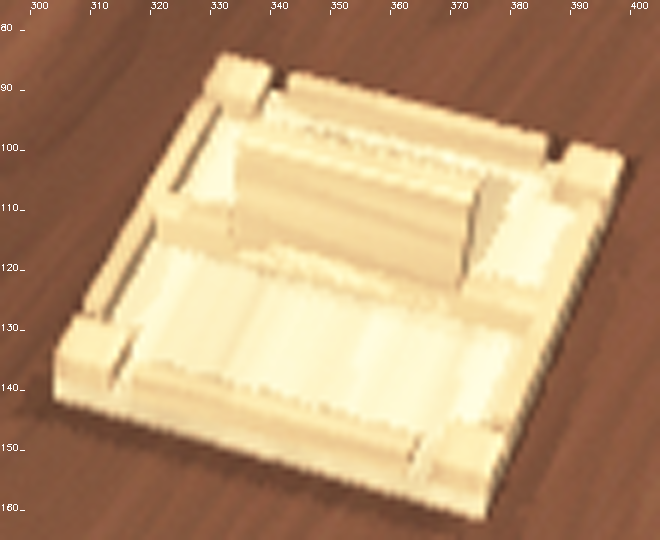

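View pics/s_base.png

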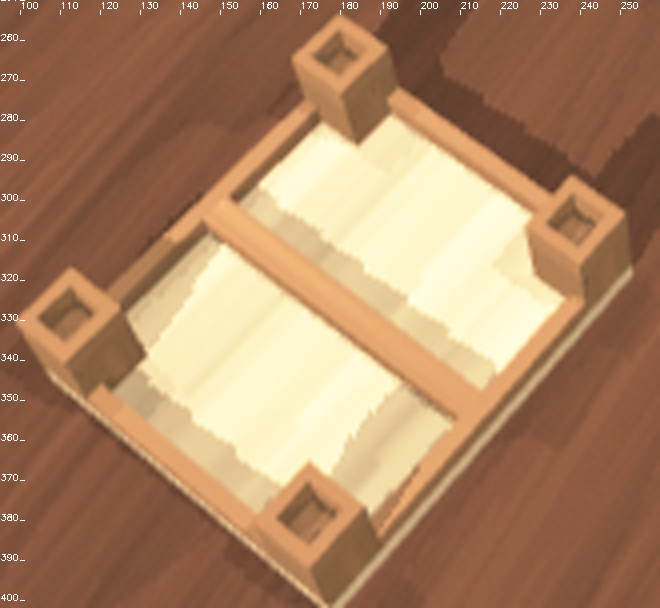

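```bash
cat > g.py <<'E'
# usage: g.py x y z yaw(deg of tool y axis, mod 180) : remaining move in tool axes after the turn and before it
import sys; from h import *
x,y,z,yaw=map(float,sys.argv[1:5]); st=get_state()
Rm=R.from_quat(st['eef_rot']).as_matrix(); p=np.array(st['tool_pos'])
a=np.degrees(np.arctan2(Rm[1,1],Rm[0,1])); 
d=(yaw-a+90)%180-90
wz=-d
ty=np.radians(yaw if abs((yaw-a+180)%360-180)<91 else yaw+180)
Y=np.array([np.cos(ty),np.sin(ty),0]);Z=np.array([0,0,-1.]);Rt=np.stack([np.cross(Y,Z),Y,Z],1)
v=(np.array([x,y,z])-p)*1000
rv=R.from_matrix(Rm.T@Rt).as_rotvec(degrees=True)
print('t',round(float(st['clock']),2),'p',np.round(p*1000,1),'jaw',round(a,1),'F',np.round(st['contact_force'],1),'open',round(88.1*float(st['opening']),1),'q7',round(st['q'][6],2))
print('turn',np.round(rv,1),'| shift after turn',np.round(Rt.T@v,1),'| shift before turn',np.round(Rm.T@v,1))
E
python3 g.py .682 .0545 .15 89.8
python3 - <<'E'
from h import *
s=dict(np.load('pics/scene0.npz'))
f=lambda l,z,ox,oy,k:np.array([ray(s,(ox+u/k,oy+v/k),z) for u,v in l])
P=f([(341,55),(576,220),(68,317),(313,513)],.056,95,250,4);print(np.round(P,4),P.mean(0))
print('pred top-tray handle corners crop', [np.round((proj(s,[.5882+c*np.cos(.142)-w*np.sin(.142),.3016+c*np.sin(.142)+w*np.cos(.142),.08])-[295,75])*6) for c in(-.045,.045) for w in (-.007,.007)])
print([np.round(( proj(s,p)-[180,145])*6) for p in ([.43377,.068,.026],[.441,-.070,.014],[.5598,.0642,.012])])
E
```

```text
t 1.0 p [180.4 598.5 238.8] jaw 73.2 F [ 0.4 -0.1  0.1] open 87.9 q7 -0.22
turn [  0.    0.  -16.6] | shift after turn [-503.5 -542.2   88.8] | shift before turn [-637.3 -376.1   88.7]
[[ 0.5014 -0.2156  0.056 ]
 [ 0.6359 -0.2313  0.056 ]
 [ 0.4824 -0.371   0.056 ]
 [ 0.6181 -0.3855  0.056 ]] [ 0.55945122 -0.30083747  0.056     ]
pred top-tray handle corners crop [array([232., 145.]), array([244., 122.]), array([467., 206.]), array([478., 183.])]
[array([351.,  93.]), array([144., 384.]), array([652., 260.])]
```

View pics/s_parts.png

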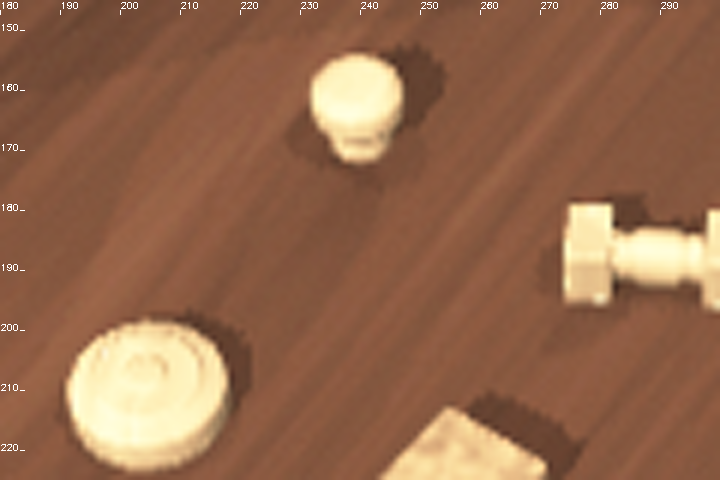

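```bash
python3 -m creep '[-34,-20,4,0,0,-5.5, -34,-20,4,0,0,-5.5, -32,-22,4,0,0,-5.6, -30,-28,4,0,0,0, -29,-29,4,0,0,0]' 60 20; python3 g.py .683 .055 .15 89.8
```

```text
clock: 1.42
tool_pos: [0.3184, 0.4701, 0.2179]
eef_rot: [-0.018, 1.0, 0.007, -0.003]
contact_force: [1.1, 1.0, 0.6]
opening: 0.685
t 1.42 p [318.4 470.1 217.9] jaw 92.1 F [1.1 1.  0.6] open 60.3 q7 0.3
turn [ 0.8 -0.4  2.3] | shift after turn [-366.  -413.8   67.9] | shift before turn [-349.8 -428.8   59.9]
```

```bash
python3 -m creep '[-26,-30,4,0.3,0,1, -26,-30,4,0.3,0,1, -27,-30,4,0.2,-0.3,0, -27,-30,5,0,0,0, -27,-30,5,0,0,0]'>/dev/null;python3 -m creep '[-27,-30,5,0,0,0, -27,-30,5,0,0,0,-27,-30,5,0,0,0, -27,-30,5,0,0,0, -27,-30,5,0,0,0]'>/dev/null; python3 g.py .683 .055 .15 89.8
```

```text
t 2.25 p [595.8 162.2 170.2] jaw 89.9 F [0.5 1.  0.1] open 59.8 q7 0.92
turn [0.1 0.2 0.1] | shift after turn [ -87.5 -106.9   20.2] | shift before turn [ -87.2 -107.1   20.3]
```

```bash
python3 -m creep '[-27,-30,5,0,0,0, -27,-30,5,0,0,0, -27,-30,5,0,0,0, -7,-17,5,0,0,0, 0,0,0,0,0,0]'>/dev/null; python3 g.py .683 .055 .06 89.8
```

```text
t 2.67 p [690.4  38.6 148.3] jaw 89.1 F [-0.8 -0.6  0.1] open 59.5 q7 1.14
turn [-0.3  0.5 -0.7] | shift after turn [ 7.5 16.3 88.3] | shift before turn [ 8.4 16.7 88.2]
```

```bash
python3 -m creep '[8,16,20,-0.3,0.5,-0.7, 0,0,35,0,0,0, 0,0,20,0,0,0, 0,0,0,0,0,0, 0,0,0,0,0,0]'>/dev/null; python3 g.py .683 .055 .003 89.8; python3 - <<'E'
from h import *
s=snap('top','a1'); snap('scene','a1s')
a=cv2.imread('pics/a1.png')[90:290,150:380];b=cv2.imread('pics/a1s.png')[130:330,190:420]
cv2.imwrite('pics/a1c.png',cv2.resize(np.hstack([a,b]),None,fx=1.73,fy=1.73))
E
```

```text
t 3.08 p [683.   58.9  73.3] jaw 89.7 F [0.1 0.1 0.7] open 60.0 q7 1.1
turn [ 0.3  0.1 -0.1] | shift after turn [-0.  -3.9 70.3] | shift before turn [ 0.1 -4.3 70.3]
```

View pics/a1c.png

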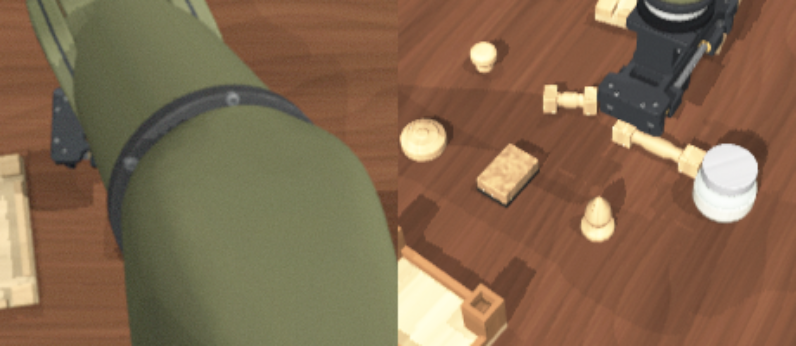

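The scene picture shows the gripper above the long spindle, jaws across it, clear of the jar and the short spindle.

```bash
python3 -m creep '[0,-4,20,0.3,0,0, 0,0,20,0,0,0, 0,0,12,0,0,0, 0,0,7,0,0,0, 0,0,3,0,0,0]'>/dev/null; python3 g.py .683 .055 .003 89.8
```

```text
t 3.6 p [690.6  58.8  20.4] jaw 89.7 F [-0.7 -0.7 -0.1] open 59.9 q7 1.07
turn [ 0.2  1.2 -0.1] | shift after turn [ 7.6 -3.8 17.4] | shift before turn [ 7.9 -3.9 17.2]
```

```bash
python3 -m creep '[7,-4,3,0.2,1.2,0, 0,0,0,0,0,0]'>/dev/null; python3 g.py .683 .055 .003 89.8
```

```text
t 3.77 p [683.5  54.9  18. ] jaw 89.8 F [-0.6 -0.2 -1.3] open 60.0 q7 1.08
turn [-0.  -0.1 -0. ] | shift after turn [ 0.5  0.1 15. ] | shift before turn [ 0.5  0.1 15. ]
```

```bash
python3 -m creep '[0,0,8,0,0,0, 0,0,5,0,0,0, 0,0,0,0,0,0]'>/dev/null; python3 g.py .683 .055 .003 89.8
```

```text
t 4.02 p [685.   54.8   6. ] jaw 89.7 F [ 0.7 -0.2 -0.2] open 59.8 q7 1.08
turn [ 0.   0.1 -0.1] | shift after turn [2.  0.2 3. ] | shift before turn [2.  0.2 3. ]
```

```bash
python3 -m creep '[2,0,3,0,0,0, 0,0,0,0,0,0]' >/dev/null; python3 g.py .683 .055 .003 89.8; python3 -m creep '[0,0,0,0,0,0,0,0,0,0,0,0,0,0,0,0,0,0,0,0,0,0,0,0,0,0,0,0,0,0]' 10 25;python3 g.py .683 .055 .15 89.8;
```

```text
t 4.18 p [682.8  54.7   2.6] jaw 89.7 F [-0.1 -0.1  0.6] open 60.1 q7 1.07
turn [ 0.   0.1 -0.1] | shift after turn [-0.2  0.3 -0.4] | shift before turn [-0.2  0.3 -0.4]
clock: 4.6
tool_pos: [0.6831, 0.055, 0.003]
eef_rot: [0.003, 1.0, 0.0, 0.001]
contact_force: [0.6, -0.7, 0.6]
opening: 0.325
t 4.6 p [683.1  55.    3. ] jaw 89.7 F [ 0.6 -0.7  0.6] open 28.7 q7 1.07
turn [ 0.   0.1 -0.1] | shift after turn [ 1.00e-01  0.00e+00 -1.47e+02] | shift before turn [  -0.3    0.2 -147. ]
```

```bash
python3 -m creep '[0,0,0,0,0,0,0,0,0,0,0,0,0,0,0,0,0,0,0,0,0,0,0,0,0,0,0,0,0,0]' 10 25;python3 -m creep '[0,0,-5,0,0,0,0,0,-12,0,0,0,0,0,-20,0,0,0,0,0,-20,0,0,0,0,0,-20,0,0,0]';python3 g.py .683 .055 .12 89.8;
```

```text
clock: 5.02
tool_pos: [0.6832, 0.055, 0.0032]
eef_rot: [0.003, 1.0, 0.0, 0.001]
contact_force: [0.4, 0.7, 0.0]
opening: 0.222
clock: 5.43
tool_pos: [0.6792, 0.0544, 0.0802]
eef_rot: [0.002, 1.0, -0.0, -0.004]
contact_force: [0.4, -0.4, -0.5]
opening: 0.224
t 5.43 p [679.2  54.4  80.2] jaw 89.8 F [ 0.4 -0.4 -0.5] open 19.8 q7 1.1
turn [-0.1 -0.4 -0. ] | shift after turn [ -3.8   0.6 -39.8] | shift before turn [ -3.5   0.6 -39.8]
```

```bash
python3 g.py .5636 -.2575 .12 83.15;
```

```text
t 5.43 p [679.2  54.4  80.2] jaw 89.8 F [ 0.4 -0.4 -0.5] open 19.8 q7 1.1
turn [-0.1 -0.4  6.6] | shift after turn [  77.6 -323.4  -39.8] | shift before turn [ 114.6 -312.4  -38.7]
```

```bash
python3 -m creep '[0,-15,-20,0,0,2, 4,-30,-15,0,0,2, 8,-36,-5,0,0,2, 10,-36,0,0,0,0, 10,-36,0,0,0,0]'>/dev/null;python3 g.py .5636 -.2575 .12 83.15;python3 -m creep '[10,-36,0,0,0,0, 10,-36,0,0,0,0, 10,-36,0,0,0,0, 9,-25,0,0,0,0, 0,0,0,0,0,0]'>/dev/null;python3 g.py .5636 -.2575 .12 83.15
```

```text
t 5.85 p [643.2 -83.3 133.8] jaw 84.5 F [ 0.4 -0.7 -0.9] open 20.1 q7 1.22
turn [0.8 0.7 1.4] | shift after turn [  58.2 -182.5   13.8] | shift before turn [  62.8 -181.2   10.6]
t 6.27 p [ 585.5 -229.8  138.2] jaw 83.9 F [-0.3 -1.3 -0.9] open 20.1 q7 1.41
turn [0.2 0.9 0.7] | shift after turn [ 18.4 -30.1  18.2] | shift before turn [ 19.1 -29.9  17.8]
```

```bash
python3 -m creep '[19,-28,18,0.2,0.9,0.7, 0,0,20,0,0,0, 0,0,20,0,0,0,0,0,0,0,0,0,0,0,0,0,0,0]'>/dev/null;python3 g.py .5636 -.2575 .05 83.15
python3 - <<'E'
from h import *
s=snap('scene','b1'); cv2.imwrite('pics/b1c.png',cv2.resize(cv2.imread('pics/b1.png')[200:420,60:340],None,fx=2.5,fy=2.5))
E
```

```text
t 6.68 p [ 567.7 -257.5   87. ] jaw 82.8 F [ 0.  -0.1 -0.5] open 19.5 q7 1.4
turn [-0.2  0.5 -0.4] | shift after turn [ 4.1 -0.5 37. ] | shift before turn [ 4.4 -0.4 36.9]
```

View pics/b1c.png

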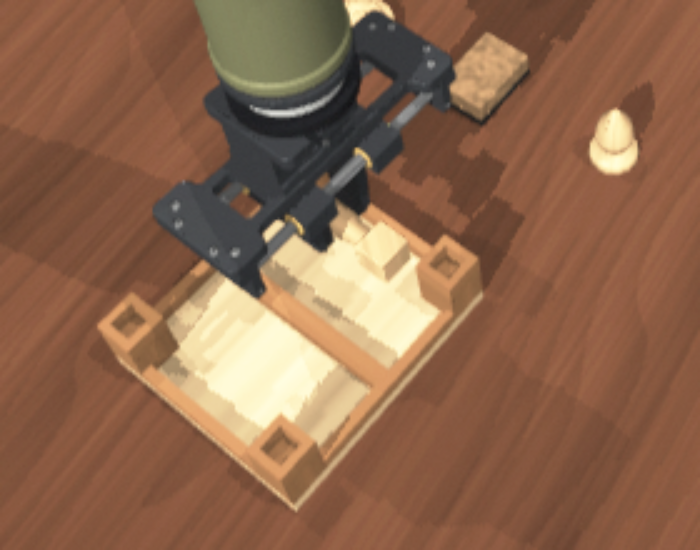

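Held level above the near-robot compartment (the end block at about (385,250) in the crop). Lowering.

```bash
python3 -m creep '[4,0,15,-0.2,0.5,-0.4, 0,0,15,0,0,0, 2,0,10,0,0,0, 0,0,0,0,0,0]'>/dev/null;python3 g.py .5636 -.2575 .014 83.15
```

```text
t 7.07 p [ 565.  -255.    48.7] jaw 83.4 F [-0.1 -0.1  0. ] open 19.4 q7 1.38
turn [-0.   0.4  0.3] | shift after turn [ 1.1 -2.7 34.7] | shift before turn [ 1.4 -2.7 34.7]
```

```bash
python3 -m creep '[2,-2,12,0,0.4,0.2, 2,-1,12,0,0.3,0, 1,0,5,0,0,0, 0,0,0,0,0,0]'>/dev/null;python3 g.py .5636 -.2575 .014 83.15
```

```text
t 7.4 p [ 560.1 -256.8   17.5] jaw 83.3 F [-0.2  0.   0.2] open 19.8 q7 1.37
turn [-0.  -0.3  0.1] | shift after turn [-3.5 -0.3  3.5] | shift before turn [-3.6 -0.3  3.5]
```

```bash
python3 -m creep '[-3,0,3,0,-0.3,0, 0,0,0,0,0,0,0,0,0,0,0,0]'>/dev/null;python3 g.py .5636 -.2575 .013 83.15
```

```text
t 7.65 p [ 563.3 -257.2   13.8] jaw 83.3 F [ 0.1  0.3 -1.2] open 19.9 q7 1.37
turn [ 0.  -0.   0.1] | shift after turn [-0.3 -0.3  0.8] | shift before turn [-0.3 -0.3  0.8]
```

```bash
python3 -m creep '[0,0,0,0,0,0, 0,0,0,0,0,0,0,0,0,0,0,0,0,0,0,0,0,0]' 32 >/dev/null;python3 -m creep '[0,0,-6,0,0,0,0,0,-20,0,0,0,0,0,-30,0,0,0,0,0,-30,0,0,0,0,0,-15,0,0,0]';python3 g.py .4345 .0685 .12 0
```

```text
clock: 8.4
tool_pos: [0.5616, -0.2562, 0.1176]
eef_rot: [0.058, 0.998, 0.001, -0.003]
contact_force: [-0.1, -0.2, 0.7]
opening: 0.365
t 8.4 p [ 561.6 -256.2  117.6] jaw 83.3 F [-0.1 -0.2  0.7] open 32.2 q7 1.43
turn [-0.2 -0.3 83.3] | shift after turn [ 324.7 -127.1   -2.4] | shift before turn [163.9 307.8  -1. ]
```

```bash
python3 -m creep '[9,18,0,0,0,0, 18,34,0,0,0,0, 18,35,0,0,0,0, 18,35,0,0,0,0, 18,35,0,0,0,0]' 60 >/dev/null;python3 -m creep '[18,34,0,0,0,0, 18,34,0,0,0,0, 15,28,0,0,0,0, 8,10,0,0,0,0, 0,0,0,0,0,0]'>/dev/null;python3 g.py .4345 .0685 .12 -6.85
```

```text
t 9.23 p [457.6  28.  127.1] jaw 82.8 F [ 0.2  0.1 -0.5] open 60.3 q7 0.86
turn [ 0.9  0.9 89.7] | shift after turn [ 37.4 -27.8   7.1] | shift before turn [28.1 37.3  6.6]
```

```bash
python3 -m creep '[0,0,0,0,0,7, 0,0,0,0,0,7, 0,0,0,0,0,7,0,0,0,0,0,7,0,0,0,0,0,7]' >/dev/null;python3 -m creep '[0,0,0,0,0,7, 0,0,0,0,0,7, 0,0,0,0,0,7,0,0,0,0,0,7,0,0,0,0,0,7]'>/dev/null;python3 g.py .4345 .0685 .12 -6.85
```

```text
t 10.07 p [465.2  19.3 131.9] jaw 11.2 F [-0.5  0.7 -0.3] open 59.8 q7 0.19
turn [ 1.7  0.3 18. ] | shift after turn [ 45.2 -36.3  11.9] | shift before turn [ 54.3 -20.9  10.7]
```

```bash
python3 -m creep '[0,0,0,0.6,0,6, 0,0,0,0.6,0,6, 0,0,0,0.6,0.3,5,0,0,0,0,0,0]' >/dev/null;python3 g.py .4345 .0685 .07 -6.85
```

```text
t 10.4 p [468.4  14.5 133.6] jaw -7.3 F [-0.   0.6 -0.2] open 60.3 q7 0.02
turn [ 0.1 -0.1 -0.5] | shift after turn [ 49.6 -40.1  63.6] | shift before turn [ 49.2 -40.6  63.6]
```

```bash
python3 -m creep '[16,-13,12,0,0,-0.5, 17,-13,16,0,0,0, 14,-12,15,0,0,0,0,0,0,0,0,0]' >/dev/null;python3 g.py .4345 .0685 .06 -6.85
python3 - <<'E'
from h import *
s=snap('scene','c1'); cv2.imwrite('pics/c1c.png',cv2.resize(cv2.imread('pics/c1.png')[120:400,100:380],None,fx=2,fy=2))
E
```

```text
t 10.73 p [441.5  62.7  91.2] jaw -6.7 F [-0.7  0.   0.3] open 59.5 q7 -0.03
turn [ 0.8 -0.2  0.1] | shift after turn [ 4.9 -7.7 31.2] | shift before turn [ 4.9 -8.1 31.1]
```

View pics/c1c.png

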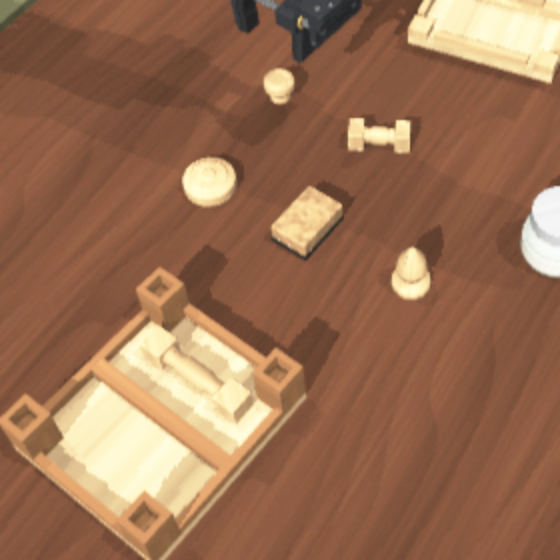

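The long spindle lies flat in the compartment between divider and posts (crop 195,370). Next the knob.

```bash
python3 -m creep '[5,-8,12,0.8,-0.2,0, 0,0,20,0,0,0,0,0,15,0,0,0,0,0,0,0,0,0]' >/dev/null;python3 g.py .4345 .0685 .003 -6.85
```

```text
t 11.12 p [442.8  62.8  47.3] jaw -6.8 F [0.7 0.6 0.6] open 60.0 q7 0.06
turn [0.6 0.  0. ] | shift after turn [ 4.7 -8.9 44.3] | shift before turn [ 4.7 -9.3 44.2]
```

```bash
python3 -m creep '[5,-9,2,0.6,0,0, 0,0,0,0,0,0]' >/dev/null;python3 g.py .4345 .0685 .003 -6.85;  python3 -m creep '[0,-1,10,0.3,0,0, 0,-2,10,0.2,0,0,1,-2,8,0,0,0,0,0,0,0,0,0]' >/dev/null;python3 g.py .4345 .0685 .003 -6.85
```

```text
t 11.28 p [439.8  64.4  46.7] jaw -6.9 F [-0.1  0.3 -0.3] open 60.0 q7 0.24
turn [ 0.3  0.  -0.1] | shift after turn [ 3.4 -5.8 43.7] | shift before turn [ 3.4 -6.  43.7]
t 11.62 p [446.8  62.4  27.5] jaw -6.9 F [ 0.5  0.1 -0.1] open 60.0 q7 0.63
turn [-0.1  0.1 -0.1] | shift after turn [  4.6 -12.9  24.5] | shift before turn [  4.6 -12.9  24.5]
```

```bash
python3 -c "
from plant import get_state
print([round(float(a),2) for a in get_state()['q']])"
```

```text
[-0.27, 0.9, 0.05, 2.22, -0.99, 0.04, 0.63]
```

Joints 5 and 6 have run into their range ends (q5=-0.99, q6=0.04), so this close-in pose needs the other wrist turn. I'll back up and turn the jaws counter-clockwise; the knob is round.

```bash
cat >> g.py <<'E'
print('q',np.round(st['q'],2))
E
python3 -m creep '[0,0,-20,0,0,0, 0,0,-35,0,0,0,0,0,-35,0,0,0,0,0,-20,0,0,0,0,0,0,0,0,0]' >/dev/null;python3 g.py .4345 .0685 .12 83
python3 -m creep '[0,0,0,0,0,-7, 0,0,0,0,0,-7, 0,0,0,0,0,-7,0,0,0,0,0,-7,0,0,0,0,0,-7]' >/dev/null;python3 g.py .4345 .0685 .12 83
```

```text
t 12.03 p [449.1  55.3 144.7] jaw -7.6 F [ 0.7 -0.2 -0.4] open 60.0 q7 0.5
turn [ -0.2   0.1 -90.6] | shift after turn [16.1 11.3 24.7] | shift before turn [ 11.2 -16.2  24.7]
q [-0.53  0.71  0.51  2.18 -0.82  0.45  0.5 ]
t 12.45 p [451.3  50.6 148. ] jaw 28.2 F [-0.5  0.1  0.2] open 59.9 q7 0.88
turn [ -0.3   0.6 -54.8] | shift after turn [18.8 15.7 28. ] | shift before turn [24.  -6.4 27.8]
q [-0.44  0.67  0.35  2.17 -0.59  0.38  0.88]
```

```bash

python3 -m creep '[0,0,0,0,0,-7, 0,0,0,0,0,-7, 0,0,0,0,0,-7,0,0,0,0,0,-7,0,0,0,0,0,-7]' >/dev/null;python3 -m creep '[0,0,0,0,0,-7, 0,0,0,0,0,-7, 0,0,0,0,0,-7,0,0,0,0,0,0]' >/dev/null;python3 g.py .4345 .0685 .12 83
```

```text
t 13.2 p [453.7  41.5 149. ] jaw 85.6 F [ 0.2 -0.4 -0.6] open 59.7 q7 1.47
turn [-0.8  0.7  2.6] | shift after turn [22.3 24.5 29. ] | shift before turn [21.6 25.9 28.4]
q [-0.28  0.64  0.12  2.17 -0.17  0.33  1.47]
```

```bash

python3 -m creep '[0,0,0,0,0,-7, 0,0,0,0,0,-7, 0,0,0,0,0,-7,0,0,0,0,0,-7,0,0,0,0,0,-7]' >/dev/null;python3 g.py .4345 .0685 .07 122
```

```text
t 13.62 p [454.8  37.9 149.2] jaw 120.7 F [ 0.8 -0.1  0.2] open 60.1 q7 1.82
turn [-1.3  0.2 -1.3] | shift after turn [ 1.  36.7 79.2] | shift before turn [ 2.2 38.4 78.4]
q [-0.19  0.64 -0.01  2.16  0.09  0.33  1.82]
```

```bash

python3 -m creep '[0,12,15,-0.5,0,0, 0,12,20,-0.4,0,0, 0,10,20,-0.3,0,0,0,0,0,0,0,0]' >/dev/null;python3 g.py .4345 .0685 .06 122;python3 -m creep '[0,0,0,0,0,0]' >/dev/null;python3 g.py .4345 .0685 .06 122
```

```text
t 13.95 p [441.5  64.8  93.6] jaw 119.8 F [-0.  -0.9 -0.8] open 59.9 q7 1.78
turn [-0.3  0.7 -2.2] | shift after turn [ 3.9  6.8 33.6] | shift before turn [ 4.6  6.8 33.5]
q [-0.24  0.75 -0.01  2.23  0.06  0.15  1.78]
t 14.03 p [441.3  64.3  93.4] jaw 119.6 F [ 0.2 -0.1  0.1] open 60.2 q7 1.78
turn [-0.3  0.6 -2.4] | shift after turn [ 3.5  7.2 33.4] | shift before turn [ 4.2  7.2 33.3]
q [-0.24  0.75 -0.01  2.23  0.06  0.15  1.78]
```

```bash
python3 - <<'E'
s=open('g.py').read()
s=s.replace("v=(np","tilt=float(sys.argv[5]) if len(sys.argv)>5 else 0\nRt=Rt@R.from_euler('y',tilt,degrees=True).as_matrix()\nv=(np")
open('g.py','w').write(s)
E
python3 -m creep '[0,0,-5,0,0,7, 0,0,0,0,0,7, 0,0,0,0,0,7,0,0,0,0,3.5,0,0,0,0,0,3.5,0]' >/dev/null;python3 g.py .4345 .0685 .06 99 7
```

```text
t 14.45 p [440.3  60.1 103.2] jaw 97.1 F [ 0.5 -0.3 -0.4] open 59.9 q7 1.58
turn [ 0.1  0.5 -1.9] | shift after turn [-0.8  9.2 43.4] | shift before turn [-0.1  9.1 43.4]
q [-0.26  0.75  0.05  2.11 -0.12  0.39  1.58]
```

```bash

python3 -m creep '[0,9,12,0,0.5,-1.8, 0,0,15,0,0,0, 0,0,15,0,0,0,0,0,0,0,0,0]' >/dev/null;python3 g.py .4345 .0685 .005 99 7
```

```text
t 14.78 p [441.2  69.2  62.3] jaw 98.8 F [-1.4 -0.5  0.3] open 60.0 q7 1.59
turn [ 0.2  0.9 -0.2] | shift after turn [-0.3  0.4 57.7] | shift before turn [ 0.6  0.2 57.7]
q [-0.27  0.83  0.03  2.13 -0.12  0.29  1.59]
```

```bash

python3 -m creep '[2,0,12,0,0.8,0, 0,0,15,0,0.3,0, 0,0,12,0,0,0,0,0,0,0,0,0]' >/dev/null;python3 g.py .4325 .0685 .005 99 7
```

```text
t 15.12 p [434.9  69.   24. ] jaw 98.8 F [-0.3 -0.8  0.7] open 60.4 q7 1.6
turn [ 0.2  0.  -0.2] | shift after turn [ 0.1 -0.1 19.2] | shift before turn [ 0.1 -0.2 19.2]
q [-0.26  0.91  0.01  2.14 -0.12  0.21  1.6 ]
```

```bash

python3 -m creep '[0,0,10,0,0,0, 0,0,7,0,0,0,0,0,0,0,0,0]' >/dev/null;python3 g.py .4325 .0685 .005 99 7;python3 - <<'E'
from h import *
s=snap('scene','d1'); cv2.imwrite('pics/d1c.png',cv2.resize(cv2.imread('pics/d1.png')[60:260,140:340],None,fx=3,fy=3))
E
```

```text
t 15.37 p [433.2  69.    8.4] jaw 98.8 F [ 0.4 -0.9 -0.2] open 59.7 q7 1.6
turn [ 0.3  0.2 -0.1] | shift after turn [ 0.4 -0.4  3.4] | shift before turn [ 0.4 -0.4  3.4]
q [-0.26  0.95  0.01  2.14 -0.12  0.17  1.6 ]
```

View pics/d1c.png

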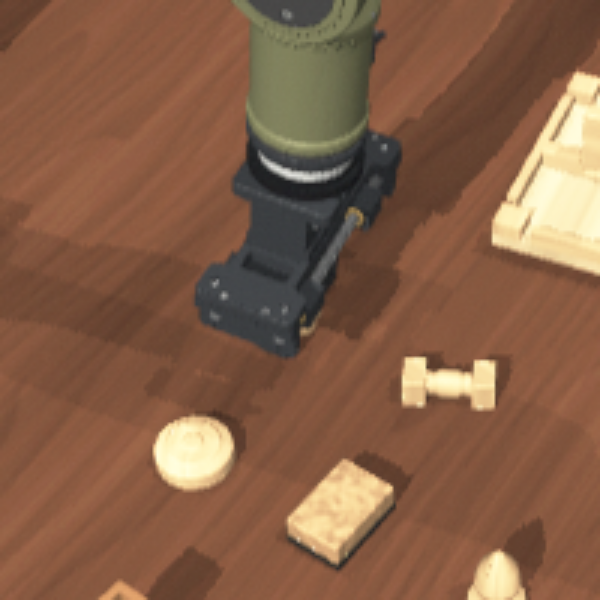

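The body hides most of the knob, just an edge at (310,320) in the crop, between the fingers. Closing.

```bash

python3 -m creep '[0,0,3,0,0,0, 0,0,0,0,0,0,0,0,0,0,0,0,0,0,0,0,0,0,0,0,0,0,0,0]' 20 15 >/dev/null;python3 -m creep '[0,0,0,0,0,0, 0,0,0,0,0,0,0,0,0,0,0,0,0,0,0,0,0,0]' >/dev/null;python3 g.py .4325 .0685 .005 99 7;python3 -m creep '[0,0,-4,0,0,0, 0,0,-15,0,0,0,0,0,-30,0,0,0,0,0,-30,0,0,0,0,0,-15,0,0,0]' >/dev/null;python3 g.py .4325 .0685 .005 99 7;
```

```text
t 16.17 p [434.7  69.2   8.1] jaw 98.8 F [ 0.2 -0.3 -0.4] open 32.5 q7 1.6
turn [ 0.3  0.5 -0.2] | shift after turn [ 1.9 -0.4  3.4] | shift before turn [ 1.9 -0.4  3.4]
q [-0.26  0.95  0.01  2.14 -0.12  0.17  1.6 ]
t 16.58 p [442.6  70.  102.3] jaw 98.8 F [ 0.2 -0.1 -0.7] open 32.8 q7 1.59
turn [ 0.3 -0.1 -0.2] | shift after turn [-1.7  0.1 97.9] | shift before turn [-1.9 -0.4 97.9]
q [-0.28  0.76  0.05  2.09 -0.11  0.41  1.59]
```

```bash
python3 g.py .5532 -.3449 .12 -6.85 7
```

```text
t 16.58 p [442.6  70.  102.3] jaw 98.8 F [ 0.2 -0.1 -0.7] open 32.8 q7 1.59
turn [  9.3   0.1 -73.7] | shift after turn [ 398.  -159.3   31.1] | shift before turn [ -42.9 -426.9  -24.9]
q [-0.28  0.76  0.05  2.09 -0.11  0.41  1.59]
```

```bash
python3 -m creep '[-2,-20,-10,0,0,0, -4,-38,-8,0,0,0,-4,-41,-2,0,0,0,-4,-41,-2,0,0,0,-4,-41,-2,0,0,0]' >/dev/null;python3 -m creep '[-4,-41,-2,0,0,0,-4,-41,-2,0,0,0,-4,-41,-2,0,0,0,-4,-41,-2,0,0,0,-4,-20,-2,0,0,0]' >/dev/null; python3 g.py .5532 -.3449 .12 40 7
```

```text
t 17.42 p [ 545.1 -285.6  136.8] jaw 99.8 F [ 0.2 -0.8  0.8] open 32.7 q7 2.09
turn [-6.7 -0.  59.4] | shift after turn [-52.3 -31.9  10.5] | shift before turn [  0.1 -59.9  16.5]
q [0.36 0.84 0.03 1.59 0.05 0.82 2.09]
```

```bash
python3 -m creep '[0,0,0,-0.7,0,6.6, 0,0,0,-0.7,0,6.6, 0,0,0,-0.7,0,6.6, 0,0,0,-0.7,0,6.6, 0,0,0,-0.7,0,6.6]' >/dev/null;python3 -m creep '[0,0,0,-0.7,0,6.6, 0,0,0,-0.7,0,6.6, 0,0,0,-0.7,0,6.6, 0,0,0,-0.7,0,5,0,0,0,0,0,0]' >/dev/null; python3 g.py .5532 -.3449 .09 40 7
```

```text
t 18.25 p [ 540.6 -295.5  137.9] jaw 38.0 F [-0.6  0.  -0.3] open 32.6 q7 1.39
turn [-0.2  0.2 -2.1] | shift after turn [-51.5 -22.1  41.9] | shift before turn [-52.1 -20.1  42.2]
q [ 0.31  0.87  0.26  1.58 -0.32  0.86  1.39]
```

```bash
python3 -m creep '[-15,-6,8,0,0,0, -20,-8,8,0,0,0,-15,-6,15,0,0,0,0,0,10,0,0,0,0,0,0,0,0,0]' >/dev/null; python3 g.py .5532 -.3449 .019 40 7;python3 - <<'E'
from h import *
s=snap('scene','e1'); cv2.imwrite('pics/e1c.png',cv2.resize(cv2.imread('pics/e1.png')[220:420,60:260],None,fx=3,fy=3))
E
```

```text
t 18.67 p [ 552.4 -341.9   90.9] jaw 38.8 F [-1.  -0.4 -0.1] open 32.9 q7 1.44
turn [-0.2  0.  -1.2] | shift after turn [-11.6  -1.4  71. ] | shift before turn [-11.6  -0.8  71. ]
q [ 0.38  0.97  0.24  1.48 -0.32  0.85  1.44]
```

View pics/e1c.png

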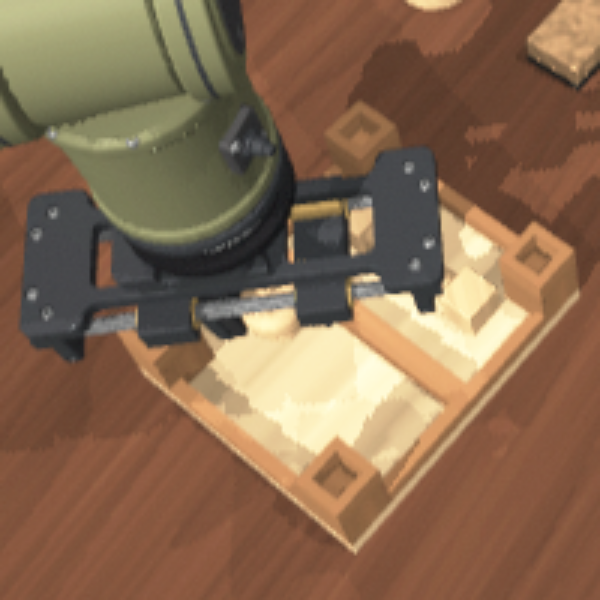

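```bash
python3 -m creep '[-3,0,17,0,0,-0.8, -3,0,20,0,0,0,-2,0,12,0,0,0,0,0,0,0,0,0]' >/dev/null; python3 g.py .5532 -.3449 .019 40 7
```

```text
t 19.05 p [ 555.5 -340.9   44.2] jaw 40.0 F [-0.7  0.2 -0.8] open 32.9 q7 1.46
turn [-0.1  0.2 -0. ] | shift after turn [-4.7 -4.3 24.9] | shift before turn [-4.6 -4.3 24.9]
q [ 0.39  1.03  0.22  1.48 -0.33  0.78  1.46]
```

```bash
python3 -m creep '[-2,-4,10,0,0,0, -1,0,8,0,0,0,0,0,4,0,0,0,0,0,0,0,0,0]' >/dev/null; python3 g.py .5532 -.3449 .019 40 7
```

```text
t 19.38 p [ 553.6 -343.    22.7] jaw 40.1 F [-0.1 -0.4 -0.5] open 32.6 q7 1.48
turn [-0.   0.3  0.1] | shift after turn [-1.7 -1.5  3.5] | shift before turn [-1.7 -1.5  3.5]
q [ 0.4   1.06  0.21  1.49 -0.33  0.74  1.48]
```

```bash
python3 -m creep '[-1,-1,3,0,0,0, 0,0,1,0,0,0,0,0,0,0,0,0]' >/dev/null; python3 g.py .5532 -.3449 .019 40 7; python3 -m creep '[0,0,0,0,0,0,0,0,0,0,0,0,0,0,0,0,0,0,0,0,0,0,0,0]' 44 >/dev/null; python3 g.py .5532 -.3449 .019 40 7
```

```text
t 19.63 p [ 553.6 -344.4   19. ] jaw 40.1 F [0.3 0.2 0.1] open 33.1 q7 1.48
turn [0.  0.3 0.1] | shift after turn [-0.1 -0.6  0. ] | shift before turn [-0.1 -0.6  0. ]
q [ 0.4   1.07  0.21  1.49 -0.33  0.74  1.48]
t 19.97 p [ 554.3 -345.    20.1] jaw 40.1 F [-0.1  1.   0. ] open 44.2 q7 1.48
turn [0.  0.4 0.1] | shift after turn [ 0.7 -0.7  1.2] | shift before turn [ 0.7 -0.7  1.2]
q [ 0.4   1.07  0.21  1.49 -0.33  0.74  1.48]
```

```bash
python3 -m creep '[1,0,-6,0,0,0, 2,0,-20,0,0,0,3,0,-30,0,0,0,3,0,-35,0,0,0,0,0,-20,0,0,0]' 44 >/dev/null; python3 g.py .5607 .0645 .12 116.4 0;
```

```text
t 20.38 p [ 553.2 -345.2  131.3] jaw 40.1 F [ 1. -1. -0.] open 44.1 q7 1.45
turn [  4.7  -6.2 -76.2] | shift after turn [-188.8  363.6   11.3] | shift before turn [304.6 269.8  49.4]
q [ 0.38  0.92  0.25  1.45 -0.3   0.93  1.45]
```

```bash
python3 -m creep '[15,13,2,0,0,0, 28,24,4,0,0,0,29,25,4,0,0,0,29,25,4,0,0,0,29,25,4,0,0,0]' 50 >/dev/null;python3 -m creep '[29,25,4,0,0,0,29,25,4,0,0,0,29,25,4,0,0,0,29,25,4,0,0,0,20,17,3,0,0,0]' >/dev/null; python3 g.py .5607 .0645 .12 116.4 0;
```

```text
t 21.22 p [561.8   6.  136.3] jaw 39.1 F [-0.5  1.6  0.6] open 50.0 q7 1.03
turn [  3.9  -4.6 -77.2] | shift after turn [-25.1  52.9  16.3] | shift before turn [44.3 36.  20.7]
q [-0.19  0.79  0.26  1.81 -0.43  0.67  1.03]
```

```bash
python3 -m creep '[0,0,0,0.4,-0.4,-7, 0,0,0,0.4,-0.4,-7,0,0,0,0.4,-0.4,-7,0,0,0,0.4,-0.4,-7,0,0,0,0.4,-0.4,-7]' >/dev/null;python3 -m creep '[0,0,0,0.4,-0.4,-7, 0,0,0,0.4,-0.4,-7,0,0,0,0.4,-0.4,-7,0,0,0,0.4,-0.4,-7,0,0,0,0.4,-0.4,-7]' >/dev/null; python3 g.py .5607 .0645 .12 116.4 0;
```

```text
t 22.05 p [563.3  20.8 142. ] jaw 110.7 F [0.1 0.1 0.3] open 49.8 q7 1.8
turn [ 0.2 -0.4 -5.7] | shift after turn [-17.1  40.3  22. ] | shift before turn [-13.2  41.7  22.1]
q [-0.11  0.75 -0.02  1.84  0.02  0.57  1.8 ]
```

```bash
python3 - <<'E'
from h import *
a=snap('scene','f1'); cv2.imwrite('pics/f1c.png',cv2.resize(cv2.imread('pics/f1.png')[240:420,80:280],None,fx=3,fy=3))
E
```

```text
(no output)
```

View pics/f1c.png

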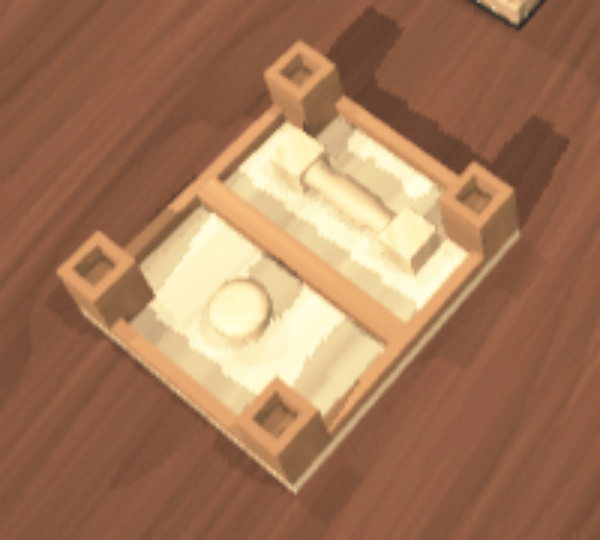

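The base kit: spindle flat at crop (350,200), knob at (240,308). I'll check that it's upright with a closer view.

```bash
python3 - <<'E'
from h import *
a=dict(snapshot('scene')); im=cv2.cvtColor(a['color'],cv2.COLOR_RGB2BGR)
k=10;x0,y0=140,325
c=cv2.resize(im[y0:y0+40,x0:x0+50],None,fx=k,fy=k,interpolation=cv2.INTER_CUBIC)
cx,cy=.5536,-.3455
for r,z,col in((.017,.036,(0,0,255)),(.017,.026,(0,255,255)),(.012,.010,(255,0,0))):
    pts=np.array([(proj(a,[cx+r*np.cos(t),cy+r*np.sin(t),z])-[x0,y0]+.5)*k for t in np.linspace(0,6.28,40)]).astype(int)
    cv2.polylines(c,[pts],True,col,1)
b=cv2.resize(im[y0:y0+40,x0:x0+50],None,fx=k,fy=k,interpolation=cv2.INTER_CUBIC)
cv2.imwrite('pics/f2.png',cv2.resize(np.hstack([c,b]),None,fx=.8,fy=.8))
E
```

```text
(no output)
```

View pics/f2.png

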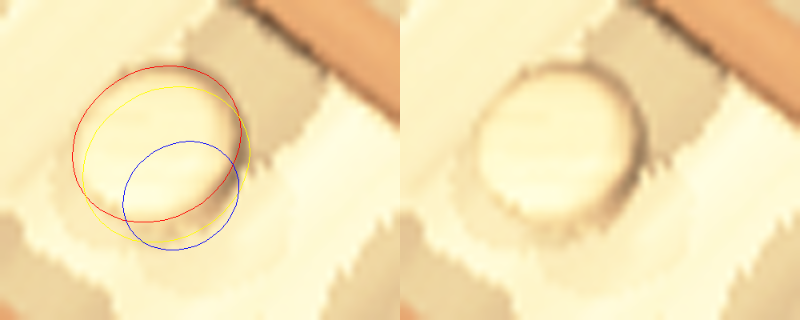

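The head outline matches an upright knob. Next, the short spindle.

```bash
python3 -m creep '[-6,15,7,0.2,-0.4,-5.7, -7,18,8,0,0,0,-4,8,20,0,0,0,0,0,20,0,0,0,0,0,0,0,0,0]' >/dev/null; python3 g.py .5607 .0645 .06 116.4 0;
```

```text
t 22.57 p [564.8  64.9  88.7] jaw 115.0 F [-0.   0.5 -0.3] open 49.6 q7 1.77
turn [-0.1  0.3 -1.4] | shift after turn [ 3.8  1.4 28.7] | shift before turn [ 4.   1.4 28.7]
q [-0.18  0.83 -0.02  1.86  0.04  0.44  1.77]
```

```bash
python3 -m creep '[4,1,15,0,0.3,-1.3, 2,0,15,0,0,0,2,0,15,0,0,0,0,0,0,0,0,0]' >/dev/null; python3 g.py .5607 .0645 .003 116.4 0;
```

```text
t 22.9 p [559.4  61.3  45.3] jaw 115.7 F [-0.   0.6 -0.3] open 49.8 q7 1.78
turn [-0.3  0.1 -0.7] | shift after turn [-2.6  2.3 42.3] | shift before turn [-2.4  2.5 42.3]
q [-0.18  0.9  -0.02  1.89  0.05  0.34  1.78]
```

```bash
python3 -m creep '[-2,3,12,-0.3,0.2,-0.7, 1,0,12,0,0,0,1,0,8,0,0,0,0,0,0,0,0,0]' >/dev/null; python3 g.py .5607 .0645 .003 116.4 0;
```

```text
t 23.23 p [561.   63.4  13.8] jaw 116.1 F [-0.2 -0.9 -0.3] open 50.2 q7 1.78
turn [-0.1  0.2 -0.3] | shift after turn [-0.2  1.1 10.8] | shift before turn [-0.2  1.1 10.8]
q [-0.18  0.96 -0.02  1.89  0.05  0.29  1.78]
```

```bash
python3 -m creep '[0,1,6,0,0,0, 0,0,5,0,0,0,0,0,0,0,0,0]' >/dev/null; python3 g.py .5607 .0645 .003 116.4 0;python3 -m creep '[0,0,0,0,0,0,0,0,0,0,0,0,0,0,0,0,0,0,0,0,0,0,0,0]' 10 25 >/dev/null;python3 -m creep '[0,0,0,0,0,0,0,0,0,0,0,0,0,0,0,0,0,0,0,0,0,0,0,0]'|tail -1;python3 -m creep '[0,0,-5,0,0,0,0,0,-15,0,0,0,0,0,-30,0,0,0,0,0,-30,0,0,0,0,0,-25,0,0,0]'|tail -1; python3 g.py .5607 .0645 .12 116.4 0
```

```text
t 23.48 p [561.1  64.3   2.1] jaw 116.0 F [-0.9 -0.7 -0. ] open 50.0 q7 1.78
turn [-0.1  0.2 -0.4] | shift after turn [ 0.3  0.3 -0.9] | shift before turn [ 0.3  0.3 -0.9]
q [-0.19  0.98 -0.02  1.89  0.05  0.27  1.78]
opening: 0.228
opening: 0.221
t 24.57 p [556.9  63.9 107.2] jaw 116.0 F [ 0.5 -0.3 -0.1] open 19.5 q7 1.79
turn [ 0.1 -0.4 -0.4] | shift after turn [ -3.6  -1.1 -12.8] | shift before turn [ -3.6  -1.1 -12.8]
q [-0.18  0.8  -0.03  1.87  0.04  0.48  1.79]
```

```bash
python3 g.py .5957 .2555 .13 98.2; python3 -m creep '[-1,15,-10,0,0,2, -1,30,-8,0,0,5,-5,35,-4,0,0,5,-10,35,-1,0,0,5,-12,33,-1,0,0,0]'|tail -1; python3 g.py .5957 .2555 .13 98.2
```

```text
t 24.57 p [556.9  63.9 107.2] jaw 116.0 F [ 0.5 -0.3 -0.1] open 19.5 q7 1.79
turn [ 0.  -0.4 17.8] | shift after turn [-65.7 184.1 -22.8] | shift before turn [-118.8  155.2  -23.4]
q [-0.18  0.8  -0.03  1.87  0.04  0.48  1.79]
opening: 0.232
t 24.98 p [545.5 203.1 140.8] jaw 97.0 F [ 0.4  0.1 -0.6] open 20.4 q7 1.38
turn [-0.4  0.1 -1.2] | shift after turn [-57.1  44.7  10.8] | shift before turn [-56.1  45.9  10.6]
q [-0.5   0.77  0.11  1.8  -0.13  0.58  1.38]
```

```bash
python3 -m creep '[-20,15,3,-0.3,0,-1.2, -25,18,5,0,0,0,-10,8,5,0,0,0,0,0,0,0,0,0,0,0,0,0,0,0]'|tail -1; python3 g.py .5957 .2555 .07 98.2;python3 - <<'E'
from h import *
a=snap('scene','h1'); cv2.imwrite('pics/h1c.png',cv2.resize(cv2.imread('pics/h1.png')[40:200,260:440],None,fx=3.5,fy=3.5))
E
```

```text
opening: 0.222
t 25.4 p [593.1 267.7 130.3] jaw 99.2 F [-0.4 -0.6 -0.1] open 19.6 q7 1.35
turn [0.4 0.3 1. ] | shift after turn [ -0.9 -12.5  60.3] | shift before turn [ -0.3 -13.   60.2]
q [-0.55  0.85  0.1   1.59 -0.13  0.7   1.35]
```

View pics/h1c.png

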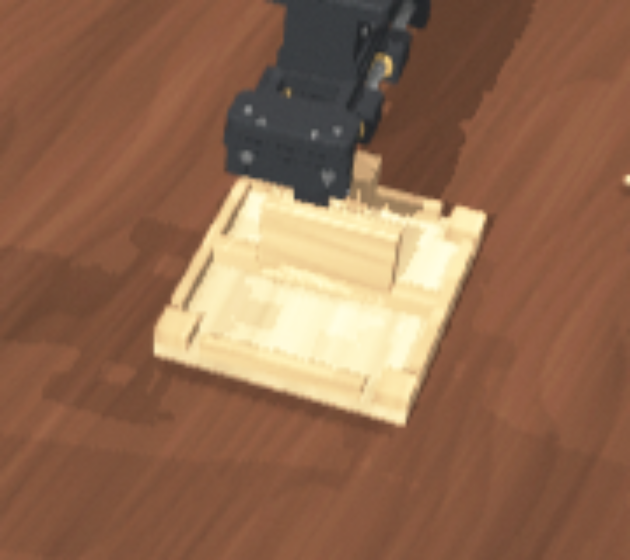

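```bash
python3 -m creep '[0,-13,5,0.4,0.3,1, 0,0,12,0,0,0,0,0,10,0,0,0,0,0,0,0,0,0]'|tail -1; python3 g.py .5957 .2555 .07 98.2
```

```text
opening: 0.224
t 25.78 p [593.3 247.2 101.9] jaw 97.7 F [-0.2 -1.4 -0.3] open 19.8 q7 1.36
turn [-0.2 -0.2 -0.5] | shift after turn [-3.6  7.9 31.9] | shift before turn [-3.6  8.  31.9]
q [-0.52  0.89  0.11  1.62 -0.13  0.65  1.36]
```

```bash
python3 -m creep '[-3,8,8,0,0,-0.4, 0,0,12,0,0,0,0,0,12,0,0,0,0,0,0,0,0,0]'|tail -1; python3 g.py .5957 .2555 .025 98.2
```

```text
opening: 0.224
t 26.12 p [594.4 254.6  65.7] jaw 98.0 F [-0.8 -0.8 -1. ] open 19.7 q7 1.35
turn [-0.2 -0.3 -0.2] | shift after turn [-1.4  0.7 40.7] | shift before turn [-1.7  0.8 40.7]
q [-0.53  0.95  0.1   1.61 -0.14  0.6   1.35]
```

```bash
python3 -m creep '[-1,1,12,-0.2,-0.3,0, 0,0,12,0,0,0,0,0,6,0,0,0,0,0,0,0,0,0]'|tail -1; python3 g.py .5957 .2555 .025 98.2
```

```text
opening: 0.224
t 26.45 p [594.3 256.3  32. ] jaw 98.1 F [-0.8 -0.8  0.1] open 19.7 q7 1.36
turn [-0.  -0.1 -0.1] | shift after turn [-1.2 -1.   7. ] | shift before turn [-1.2 -1.   7. ]
q [-0.52  1.    0.09  1.62 -0.14  0.53  1.36]
```

```bash
python3 -m creep '[-1,-1,5,0,0,0, 0,0,2,0,0,0,0,0,0,0,0,0]'|tail -1; python3 g.py .5957 .2555 .025 98.2;python3 -m creep '[0,0,0,0,0,0,0,0,0,0,0,0,0,0,0,0,0,0]' 30|tail -1; python3 -m creep '[0,0,-5,0,0,0,0,0,-15,0,0,0,0,0,-30,0,0,0,0,0,-30,0,0,0,0,0,-25,0,0,0]'|tail -1; python3 g.py .442 -.0698 .13 90
```

```text
opening: 0.226
t 26.7 p [595.7 255.4  24.9] jaw 98.1 F [-1.6 -0.2  1.8] open 19.9 q7 1.36
turn [-0.  -0.1 -0.1] | shift after turn [-0.   0.1 -0.1] | shift before turn [-0.   0.1 -0.1]
q [-0.52  1.01  0.08  1.62 -0.14  0.53  1.36]
opening: 0.341
opening: 0.341
t 27.37 p [593.4 254.3 132.6] jaw 98.1 F [ 0.6 -0.3 -0.4] open 30.1 q7 1.35
turn [-0.2 -0.6  8.1] | shift after turn [ 151.4 -324.1    2.6] | shift before turn [ 195.5 -299.6    5.4]
q [-0.54  0.85  0.11  1.59 -0.13  0.72  1.35]
```

```bash
python3 -m creep '[9,-15,0,0,0,3, 18,-30,0,0,0,5,20,-33,0,0,0,5,18,-34,0,0,0,4,18,-36,0,0,0,0]' 82 |tail -1; python3 -m creep '[18,-36,0,0,0,0, 18,-36,0,0,0,0,18,-36,0,0,0,0,8,-20,0,0,0,0,0,0,0,0,0,0]' |tail -1; python3 g.py .4415 -.0698 .11 81 6
```

```text
opening: 0.694
opening: 0.93
t 28.2 p [427.4 -10.  149.8] jaw 80.5 F [-0.5 -0.4  0.5] open 82.0 q7 1.5
turn [ 1.   7.5 -0.5] | shift after turn [-27.4 -56.9  37.2] | shift before turn [-22.8 -57.3  39.5]
q [-0.11  0.61  0.05  2.26 -0.17  0.24  1.5 ]
```

```bash
python3 -m creep '[-5,-15,5,0.5,4,0, -8,-22,8,0.5,3.5,-0.5,-8,-18,10,0,0,0,0,0,5,0,0,0,0,0,0,0,0,0]' |tail -1; python3 g.py .4415 -.0698 .06 81 6
```

```text
opening: 0.928
t 28.62 p [442.1 -67.9 124.9] jaw 81.1 F [0.1 1.3 0.2] open 81.8 q7 1.59
turn [0.1 0.3 0.1] | shift after turn [-6.5 -2.  64.6] | shift before turn [-6.1 -2.1 64.7]
q [ 0.02  0.71  0.06  2.11 -0.12  0.43  1.59]
```

```bash
python3 -m creep '[-2,-2,15,0,0.3,0, -3,0,20,0,0,0,-2,0,20,0,0,0,0,0,10,0,0,0,0,0,0,0,0,0]' |tail -1; python3 g.py .4415 -.0698 .004 81 6;python3 - <<'E'
from h import *
a=snap('scene','i1'); cv2.imwrite('pics/i1c.png',cv2.resize(cv2.imread('pics/i1.png')[100:300,120:340],None,fx=2.7,fy=2.7))
E
```

```text
opening: 0.93
t 29.03 p [447.5 -62.   61.5] jaw 81.6 F [-0.4  1.4 -1. ] open 81.9 q7 1.6
turn [0.3 0.6 0.6] | shift after turn [-1.3 -8.6 57.6] | shift before turn [-0.6 -9.  57.6]
q [ 0.03  0.84  0.03  2.12 -0.13  0.28  1.6 ]
```

View pics/i1c.png

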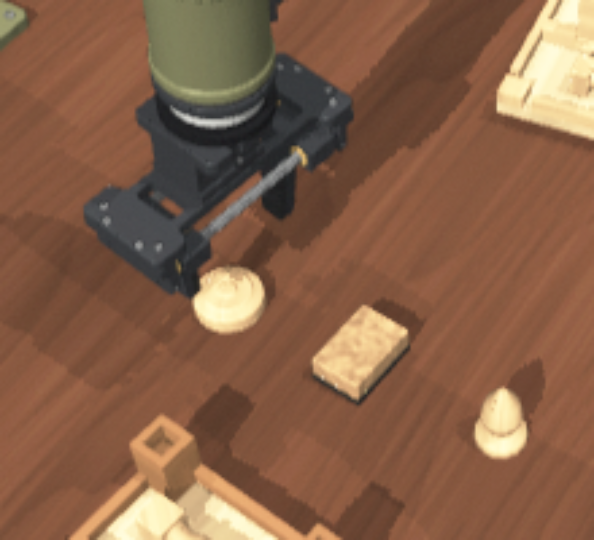

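Fingers straddle the disc (229,299 in the crop); correcting 8 mm sideways, then lowering.

```bash
python3 -m creep '[0,-9,8,0.3,0.6,0.5, 0,0,12,0,0,0,0,0,12,0,0,0,0,0,0,0,0,0]' |tail -1; python3 g.py .4415 -.0698 .004 81 6
```

```text
opening: 0.93
t 29.42 p [446.3 -69.3  32.3] jaw 81.3 F [ 0.3  0.  -0.4] open 81.9 q7 1.61
turn [0.  0.4 0.3] | shift after turn [ 1.7 -1.3 28.7] | shift before turn [ 1.9 -1.3 28.7]
q [ 0.05  0.9   0.02  2.13 -0.13  0.22  1.61]
```

```bash
python3 -m creep '[2,-1,12,0,0.4,0.2, 0,0,12,0,0,0,0,0,4,0,0,0,0,0,0,0,0,0]' |tail -1; python3 g.py .4415 -.0698 .004 81 6
```

```text
opening: 0.927
t 29.75 p [443.7 -70.3   6.7] jaw 81.0 F [-1.4 -0.7 -0.4] open 81.6 q7 1.61
turn [-0.   0.2  0. ] | shift after turn [2.  0.2 2.9] | shift before turn [2.  0.2 2.9]
q [ 0.05  0.95  0.02  2.13 -0.13  0.17  1.61]
```

```bash
python3 -m creep '[2,0,3,0,0,0, 0,0,0,0,0,0,0,0,0,0,0,0]' |tail -1; python3 g.py .4415 -.0698 .004 81 6; python3 -m creep '[0,0,0,0,0,0,0,0,0,0,0,0,0,0,0,0,0,0,0,0,0,0,0,0]' 40 15 |tail -1;python3 -m creep '[0,0,0,0,0,0,0,0,0,0,0,0,0,0,0,0,0,0]' |tail -1;python3 -m creep '[0,0,-4,0,0,0,0,0,-10,0,0,0,0,0,-20,0,0,0,0,0,-30,0,0,0,0,0,-30,0,0,0]' |tail -1;python3 g.py .4415 -.0698 .004 81 6;
```

```text
opening: 0.931
t 30.0 p [442.4 -70.3   5.5] jaw 81.0 F [-0.4  0.1  1.1] open 82.0 q7 1.61
turn [-0.   0.3  0. ] | shift after turn [0.8 0.3 1.6] | shift before turn [0.8 0.3 1.6]
q [ 0.05  0.95  0.01  2.14 -0.13  0.15  1.61]
opening: 0.654
opening: 0.593
opening: 0.594
t 31.0 p [448.5 -71.2 100.8] jaw 81.0 F [ 0.3 -0.   0. ] open 52.4 q7 1.6
turn [-0.  -0.2  0. ] | shift after turn [-3.   0.2 97. ] | shift before turn [-3.5  0.3 97. ]
q [ 0.03  0.76  0.06  2.09 -0.12  0.4   1.6 ]
```

```bash
python3 g.py .5819 .3515 .15 8.2 4;python3 -m creep '[-3,15,-20,0,0,0,-6,30,-15,0,0,0,-8,38,-10,0,0,0,-8,40,-4,0,0,0,-8,40,0,0,0,0]' |tail -1;python3 -m creep '[-8,40,0,0,0,0,-8,40,0,0,0,0,-8,40,0,0,0,0,-8,40,0,0,0,0,-8,40,0,0,0,0]' |tail -1; python3 g.py .5819 .3515 .15 8.2 4
```

```text
t 31.0 p [448.5 -71.2 100.8] jaw 81.0 F [ 0.3 -0.   0. ] open 52.4 q7 1.6
turn [-6.5 -1.9 72.5] | shift after turn [401.8 192.3 -21.2] | shift before turn [-60.1 438.3 -56.3]
q [ 0.03  0.76  0.06  2.09 -0.12  0.4   1.6 ]
opening: 0.592
opening: 0.598
t 31.83 p [588.3 271.4 160.8] jaw 79.7 F [ 0.2 -0.3 -0.8] open 52.7 q7 1.09
turn [-6.2 -1.2 71.2] | shift after turn [79.2  5.1 16.4] | shift before turn [19.5 77.7 12.4]
q [-0.56  0.85  0.16  1.48 -0.22  0.91  1.09]
```

```bash
python3 -m creep '[0,0,0,-0.6,-0.1,6.5,0,0,0,-0.6,-0.1,6.5,0,0,0,-0.6,-0.1,6.5,0,0,0,-0.6,-0.1,6.5,0,0,0,-0.6,-0.1,6.5]' |tail -1;python3 -m creep '[0,0,0,-0.6,-0.1,6.5,0,0,0,-0.6,-0.1,6.5,0,0,0,-0.6,-0.1,6.5,0,0,0,-0.6,-0.1,6.5,0,0,0,-0.6,-0.1,6.5]' |tail -1; python3 g.py .5819 .3515 .15 8.2 4
```

```text
opening: 0.591
opening: 0.597
t 32.67 p [583.3 289.7 167.8] jaw 12.6 F [-0.6  0.1  0.6] open 52.6 q7 0.22
turn [-0.1 -1.3  4.4] | shift after turn [59.9  7.4 22. ] | shift before turn [58.7 12.  23.4]
q [-0.72  0.84  0.45  1.59 -0.59  0.82  0.22]
```

```bash
python3 -m creep '[18,2,3,0,-1,4,20,2,5,0,0,0,18,2,5,0,0,0,0,0,0,0,0,0,0,0,0,0,0,0]' |tail -1; python3 g.py .5819 .3515 .1 8.2 4
```

```text
opening: 0.594
t 33.08 p [576.9 346.6 163.2] jaw 7.9 F [-0.1 -1.3 -0.6] open 52.4 q7 0.06
turn [-0.3 -0.4 -0.4] | shift after turn [-0.3  5.6 63.3] | shift before turn [-0.6  5.9 63.3]
q [-0.82  0.89  0.5   1.52 -0.61  0.87  0.06]
```

```bash
python3 -m creep '[0,6,15,-0.3,-0.4,-0.4,0,0,20,0,0,0,0,0,15,0,0,0,0,0,0,0,0,0,0,0,0,0,0,0]' |tail -1; python3 g.py .5819 .3515 .08 8.2 4;python3 - <<'E'
from h import *
a=snap('scene','j1'); cv2.imwrite('pics/j1c.png',cv2.resize(cv2.imread('pics/j1.png')[20:200,260:440],None,fx=3.3,fy=3.3))
E
```

```text
opening: 0.594
t 33.5 p [584.7 344.9 111.6] jaw 8.0 F [ 0.1 -0.8 -0.5] open 52.3 q7 0.09
turn [ 0.2  0.2 -0.2] | shift after turn [ 4.7 -1.9 32. ] | shift before turn [ 4.8 -2.  32. ]
q [-0.8   0.96  0.46  1.54 -0.64  0.78  0.09]
```

View pics/j1c.png

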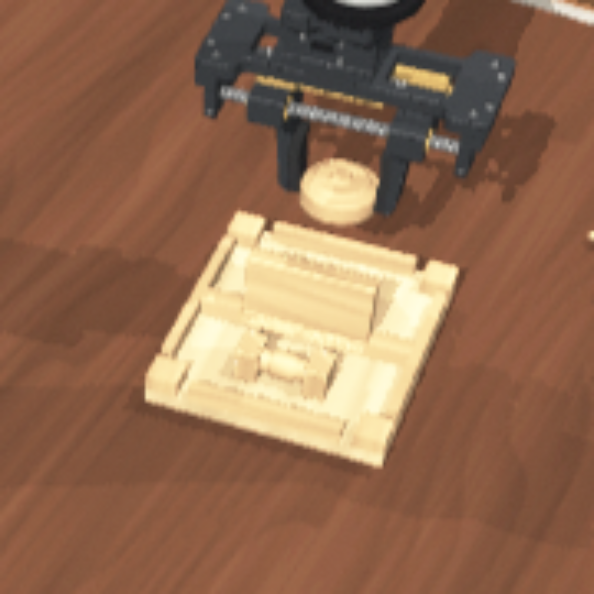

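The disc is held over the far compartment, and the short spindle lies flat in the near one (crop 285,360).

```bash
python3 -m creep '[6,-2,4,0,0,0,0,0,0,0,0,0]' |tail -1; python3 g.py .5819 .3515 .06 8.2 4;python3 -m creep '[2,0,14,0,0,0,2,0,16,0,0,0,1,0,10,0,0,0,0,0,0,0,0,0]' |tail -1; python3 g.py .5819 .3515 .029 8.2 4
```

```text
opening: 0.594
t 33.72 p [582.6 349.6 108.8] jaw 7.9 F [-1.   0.4 -1.5] open 52.4 q7 0.08
turn [ 0.2  0.2 -0.3] | shift after turn [-1.5 -0.4 48.9] | shift before turn [-1.3 -0.6 48.9]
q [-0.81  0.96  0.46  1.54 -0.64  0.78  0.08]
opening: 0.595
t 34.05 p [582.7 358.8  67.3] jaw 7.9 F [0.1 0.4 0.6] open 52.4 q7 0.1
turn [ 0.4  0.2 -0.2] | shift after turn [-9.8 -1.9 37.7] | shift before turn [-9.7 -2.1 37.7]
q [-0.8   1.02  0.43  1.54 -0.67  0.71  0.1 ]
```

```bash
python3 -m creep '[-8,-2,6,0.4,0.2,0,0,0,4,0,0,0,0,0,0,0,0,0]' |tail -1; python3 g.py .5819 .3515 .029 8.2 4
```

```text
opening: 0.59
t 34.3 p [580.7 350.6  54. ] jaw 8.0 F [ 0.1  0.7 -0.2] open 52.0 q7 0.12
turn [-0.2 -0.  -0.2] | shift after turn [-1.   1.3 24.9] | shift before turn [-1.   1.4 24.9]
q [-0.78  1.03  0.41  1.55 -0.68  0.69  0.12]
```

```bash
python3 -m creep '[-2,1,10,0,0,0,-1,0,8,0,0,0,0,0,4,0,0,0,0,0,0,0,0,0]' |tail -1; python3 g.py .5819 .3515 .029 8.2 4
```

```text
opening: 0.586
t 34.63 p [582.9 348.   29.9] jaw 7.9 F [-1.4  0.3  0.7] open 51.7 q7 0.14
turn [-0.1  0.  -0.3] | shift after turn [ 3.5 -0.5  1.2] | shift before turn [ 3.5 -0.5  1.2]
q [-0.77  1.06  0.39  1.55 -0.7   0.65  0.14]
```

```bash
python3 -m creep '[2,0,1,0,0,0,0,0,0,0,0,0]' |tail -1; python3 g.py .5819 .3515 .029 8.2 4; python3 -m creep '[0,0,0,0,0,0,0,0,0,0,0,0,0,0,0,0,0,0,0,0,0,0,0,0]' 72|tail -1; python3 -m creep '[0,0,-5,0,0,0,0,0,-15,0,0,0,0,0,-30,0,0,0,0,0,-30,0,0,0,0,0,-25,0,0,0]'|tail -1;python3 g.py .589 .302 .13 98.2
```

```text
opening: 0.592
t 34.8 p [583.  349.5  29. ] jaw 7.9 F [-0.4  0.2  0.2] open 52.1 q7 0.14
turn [-0.1  0.1 -0.3] | shift after turn [ 2.1 -0.8  0.2] | shift before turn [ 2.1 -0.9  0.2]
q [-0.77  1.06  0.39  1.55 -0.7   0.65  0.14]
opening: 0.811
opening: 0.816
t 35.55 p [580.5 342.5 135.7] jaw 8.0 F [0.9 0.4 0. ] open 71.9 q7 0.08
turn [  2.6  -3.5 -90.2] | shift after turn [ -2.7 -41.3   5.7] | shift before turn [-41.6   2.9   2.9]
q [-0.81  0.92  0.48  1.53 -0.62  0.83  0.08]
```

```bash
python3 -m creep '[0,0,-10,0.2,-0.3,-7,0,0,0,0.2,-0.3,-7,0,0,0,0.2,-0.3,-7,0,0,0,0.2,-0.3,-7,0,0,0,0.2,-0.3,-7]' 50|tail -1; python3 -m creep '[0,0,0,0.2,-0.3,-7,0,0,0,0.2,-0.3,-7,0,0,0,0.2,-0.3,-7,0,0,0,0.2,-0.3,-7,0,0,0,0.2,-0.3,-7]'|tail -1;python3 -m creep '[0,0,0,0.2,-0.3,-7,0,0,0,0.2,-0.3,-7,0,0,0,0,0,-4,0,0,0,0,0,0]'|tail -1;python3 g.py .589 .302 .14 98.2
```

```text
opening: 0.564
opening: 0.57
opening: 0.569
t 36.72 p [591.2 337.1 178. ] jaw 98.1 F [ 0.6  0.9 -0.5] open 50.1 q7 1.21
turn [-0.1  2.  -0.1] | shift after turn [  7.2 -34.4  38. ] | shift before turn [  8.5 -34.3  37.8]
q [-0.66  0.82  0.13  1.48 -0.11  0.81  1.21]
```

Move aside to let both cameras see the tray, then re-measure its pose before gripping.

```bash
python3 - <<'E'
from h import *
a=snap('scene','k1'); b=snap('top','k1t');np.savez('pics/k1.npz',**a)
cv2.imwrite('pics/k1c.png',cv2.resize(np.vstack([cv2.imread('pics/k1.png')[70:170,290:410]]),None,fx=6,fy=6,interpolation=cv2.INTER_CUBIC))
E
```

```text
(no output)
```

View pics/k1c.png

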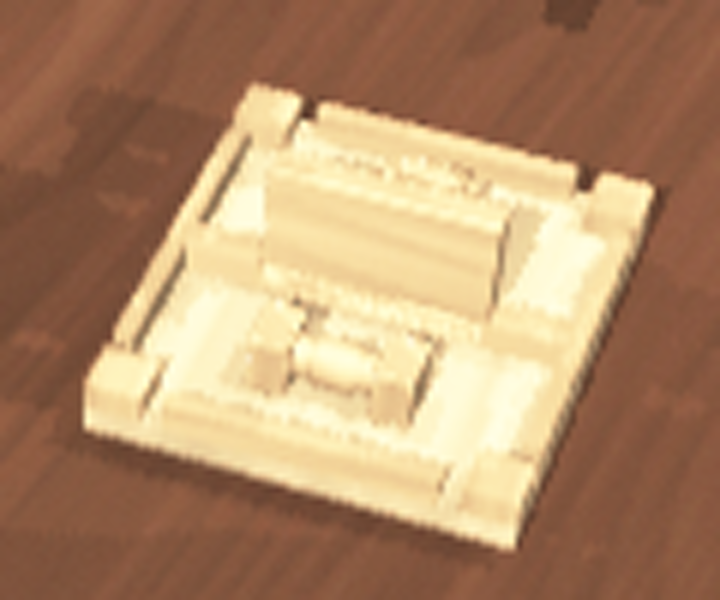

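View pics/k1t.png

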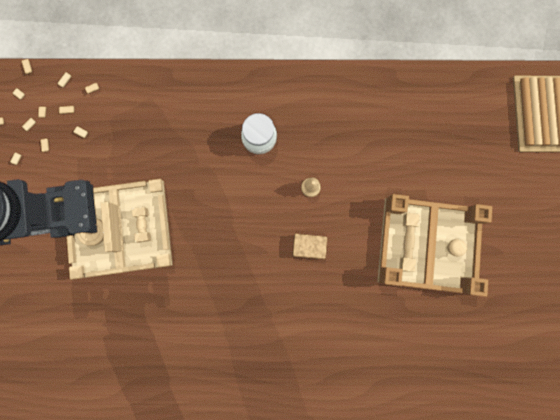

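All parts are where they belong: disc (90,235) and short spindle (142,225) in the handled tray, long spindle (410,240) and knob (457,247) in the base; finial, block and jar untouched. The tray hasn't moved. Next I grip the handle.

```bash
python3 -m creep '[2,-12,10,0,1,0,3,-14,12,0,1,0,2,-8,10,0,0,0,0,0,0,0,0,0,0,0,0,0,0,0]' 32 50|tail -1; python3 g.py .589 .302 .1 98.2
```

```text
opening: 0.365
t 37.23 p [589.6 295.8 142.6] jaw 97.4 F [-0.2 -0.3  0.4] open 32.2 q7 1.26
turn [-0.3 -0.3 -0.8] | shift after turn [-0.3  6.2 42.6] | shift before turn [-0.4  6.4 42.6]
q [-0.59  0.85  0.11  1.54 -0.12  0.76  1.26]
```

```bash
python3 -m creep '[0,6,10,-0.3,-0.3,-0.7,0,0,15,0,0,0,0,0,12,0,0,0,0,0,0,0,0,0,0,0,0,0,0,0]' |tail -1; python3 g.py .589 .302 .047 98.2;python3 - <<'E'
from h import *
a=snap('scene','l1')
cv2.imwrite('pics/l1c.png',cv2.resize(cv2.imread('pics/l1.png')[40:170,280:420],None,fx=4,fy=4,interpolation=cv2.INTER_CUBIC))
E
```

```text
opening: 0.362
t 37.65 p [590.  299.3 103.6] jaw 97.8 F [0.2 0.2 0.4] open 31.9 q7 1.27
turn [-0.1 -0.  -0.4] | shift after turn [ 0.6  2.8 56.6] | shift before turn [ 0.5  2.9 56.6]
q [-0.59  0.91  0.1   1.56 -0.12  0.69  1.27]
```

View pics/l1c.png

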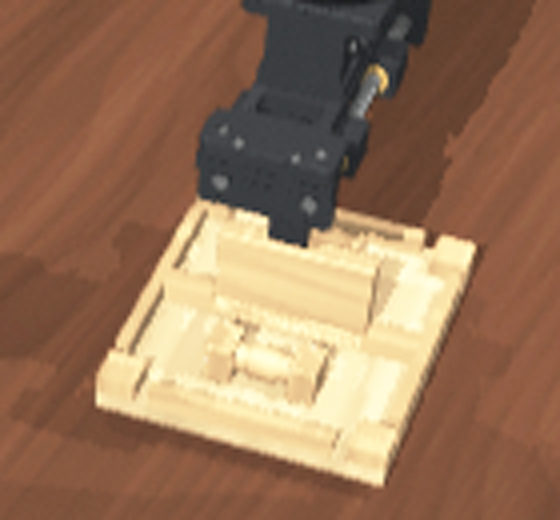

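```bash
python3 -m creep '[0,3,6,0,0,-0.4,0,0,4,0,0,0,0,0,0,0,0,0]' |tail -1; python3 g.py .589 .302 .047 98.2;  python3 -m creep '[0,0,10,0,0,0,0,0,10,0,0,0,0,0,0,0,0,0]' |tail -1; python3 g.py .589 .302 .047 98.2;
```

```text
opening: 0.362
t 37.95 p [590.3 303.2  94.4] jaw 98.3 F [-0.  -0.2 -0.7] open 31.9 q7 1.27
turn [-0.   0.1  0.1] | shift after turn [ 1.5 -1.  47.4] | shift before turn [ 1.6 -1.  47.4]
q [-0.59  0.92  0.09  1.56 -0.12  0.67  1.27]
opening: 0.362
t 38.2 p [590.8 304.   73.4] jaw 98.3 F [ 0.2  0.  -0.1] open 31.9 q7 1.27
turn [0.  0.2 0.1] | shift after turn [ 2.1 -1.7 26.4] | shift before turn [ 2.2 -1.7 26.4]
q [-0.59  0.95  0.09  1.56 -0.12  0.63  1.27]
```

```bash
python3 -m creep '[2,-2,10,0,0,0,0,0,10,0,0,0,0,0,5,0,0,0,0,0,0,0,0,0]' |tail -1; python3 g.py .589 .302 .047 98.2;  python3 -m creep '[0,0,0,0,0,0,0,0,0,0,0,0,0,0,0,0,0,0,0,0,0,0,0,0]' 5 60|tail -1; python3 g.py .589 .302 .047 98.2;
```

```text
opening: 0.362
t 38.53 p [588.5 300.9  44.7] jaw 98.3 F [ 0.5 -0.3 -1.2] open 31.9 q7 1.28
turn [-0.   0.1  0.1] | shift after turn [-0.7  1.  -2.3] | shift before turn [-0.7  1.  -2.3]
q [-0.59  0.99  0.08  1.58 -0.12  0.58  1.28]
opening: 0.153
t 38.87 p [588.  301.8  43.9] jaw 98.3 F [ 0.6 -1.3 -3.4] open 13.5 q7 1.28
turn [0.1 0.  0.1] | shift after turn [-1.1  0.1 -3.1] | shift before turn [-1.1  0.1 -3.1]
q [-0.59  0.99  0.08  1.58 -0.13  0.58  1.28]
```

```bash
python3 -m creep '[0,0,0,0,0,0,0,0,-5,0,0,0,0,0,-10,0,0,0,0,0,-15,0,0,0,0,0,-15,0,0,0]' |tail -1; python3 g.py .589 .302 .16 98.2;python3 -m creep '[0,0,-20,0,0,0,0,0,-20,0,0,0,0,0,-20,0,0,0,0,0,-12,0,0,0,0,0,0,0,0,0]' |tail -1; python3 g.py .589 .302 .16 98.2;python3 - <<'E'
from h import *
a=snap('scene','m1')
cv2.imwrite('pics/m1c.png',cv2.resize(cv2.imread('pics/m1.png')[0:180,260:440],None,fx=3.3,fy=3.3,interpolation=cv2.INTER_CUBIC))
E
```

```text
opening: 0.155
t 39.28 p [583.  298.7  86. ] jaw 98.3 F [ 0.6  0.3 -6.7] open 13.7 q7 1.28
turn [-0.3 -0.7  0.1] | shift after turn [ -6.4   2.4 -74. ] | shift before turn [ -5.5   2.1 -74.1]
q [-0.59  0.93  0.09  1.57 -0.12  0.66  1.28]
opening: 0.155
t 39.7 p [582.3 297.1 165.1] jaw 98.3 F [ 0.3 -0.4 -6.2] open 13.7 q7 1.27
turn [-0.4 -0.8  0.1] | shift after turn [-7.4  3.9  5.1] | shift before turn [-7.4  3.9  5. ]
q [-0.6   0.82  0.11  1.53 -0.11  0.81  1.27]
```

View pics/m1c.png

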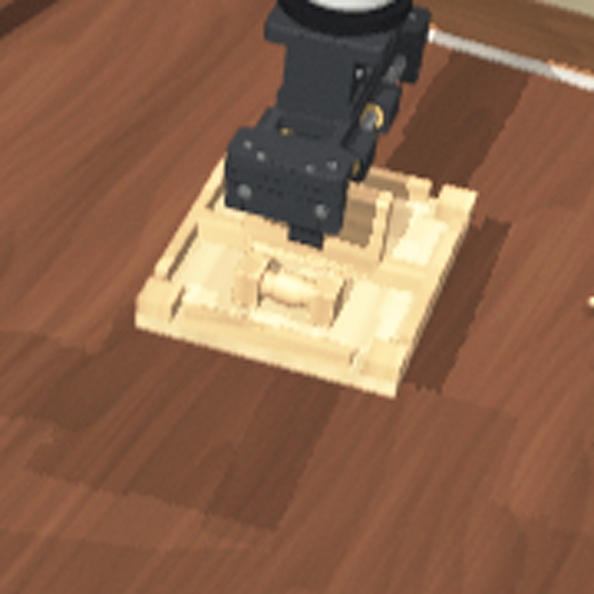

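The tray is lifted level with the spindle still lying in it. Carrying it across.

```bash
python3 g.py .5584 -.3012 .16 83.15;python3 -m creep '[0,-8,0,-0.2,-0.4,0,-2,-16,0,-0.2,-0.4,1.5,-4,-24,0,0,0,3,-3,-28,0,0,0,3,-2,-30,0,0,0,3]' |tail -1; python3 g.py .5584 -.3012 .16 83.15
```

```text
t 39.75 p [581.9 296.9 164.1] jaw 98.3 F [ 0.8  0.3 -5.9] open 13.2 q7 1.27
turn [-0.5 -0.8 15.1] | shift after turn [ -48.  -596.7    4.1] | shift before turn [ 109.1 -588.5    9.9]
q [-0.6   0.82  0.11  1.53 -0.11  0.81  1.27]
opening: 0.153
t 40.17 p [596.5 194.5 158.7] jaw 87.9 F [ 0.1  0.3 -6. ] open 13.5 q7 1.28
turn [ 0.2 -0.5  4.8] | shift after turn [ -21.3 -496.7   -1.3] | shift before turn [  20.  -496.7   -3.2]
q [-0.46  0.8   0.13  1.63 -0.15  0.73  1.28]
```

```bash
python3 -m creep '[0,-32,-1,0,-0.2,2,-1,-34,-1,0,-0.3,2,-1,-34,0,0,0,1,-1,-34,0,0,0,0,-1,-34,0,0,0,0]' |tail -1; python3 g.py .5584 -.3012 .16 83.15;python3 -m creep '[0,-34,0,0,0,0,0,-34,0,0,0,0,0,-34,0,0,0,0,0,-34,0,0,0,0,0,-30,0,0,0,0]' |tail -1; python3 g.py .5584 -.3012 .16 83.15
```

```text
opening: 0.153
t 40.58 p [578.9  10.  154.9] jaw 81.9 F [ 0.7  0.3 -5.9] open 13.4 q7 1.46
turn [-0.2 -0.4 -1.2] | shift after turn [ -16.8 -311.4   -5.1] | shift before turn [ -23.4 -311.    -3.9]
q [-0.17  0.75  0.12  1.79 -0.14  0.62  1.46]
opening: 0.156
t 41.0 p [ 544.1 -173.7  151.5] jaw 81.0 F [ 0.9  0.6 -6.3] open 13.7 q7 1.72
turn [-0.7 -0.9 -2.1] | shift after turn [ -29.4 -124.9   -8.5] | shift before turn [ -34.  -123.8   -7.6]
q [ 0.17  0.74  0.09  1.81 -0.08  0.61  1.72]
```

```bash
python3 -m creep '[-9,-28,-4,-0.2,-0.3,-1,-9,-28,-4,-0.2,-0.3,-1,-8,-20,0,-0.2,-0.3,0,-4,-12,0,0,0,0,0,0,0,0,0,0]' |tail -1; python3 g.py .5584 -.3012 .16 83.15;python3 -m creep '[0,0,0,0,0,0]' |tail -1; python3 g.py .5584 -.3012 .15 83.15
```

```text
opening: 0.152
t 41.42 p [ 545.  -290.9  155.1] jaw 81.4 F [-0.9 -1.5 -6. ] open 13.4 q7 1.88
turn [-0.7 -0.8 -1.8] | shift after turn [-14.6  -8.7  -4.9] | shift before turn [-14.8  -8.3  -5. ]
q [ 0.37  0.79  0.07  1.66 -0.05  0.7   1.88]
opening: 0.153
t 41.5 p [ 542.6 -292.7  154.1] jaw 81.1 F [-0.9 -0.1 -5.3] open 13.5 q7 1.88
turn [-0.7 -1.  -2. ] | shift after turn [-16.7  -6.6   4.1] | shift before turn [-17.   -5.9   3.9]
q [ 0.37  0.79  0.07  1.67 -0.05  0.7   1.88]
```

```bash
python3 -m creep '[-10,-4,3,-0.4,-0.6,-1.2,-7,-2,3,-0.3,-0.4,-0.8,0,0,0,0,0,0,0,0,0,0,0,0]' |tail -1; python3 g.py .5584 -.3012 .15 83.15
```

```text
opening: 0.152
t 41.83 p [ 557.1 -299.3  144.9] jaw 83.4 F [-0.5  0.3 -6. ] open 13.4 q7 1.92
turn [ 0.2 -0.2  0.2] | shift after turn [-1.5 -1.8 -5.1] | shift before turn [-1.5 -1.8 -5.1]
q [ 0.4   0.81  0.04  1.63 -0.05  0.71  1.92]
```

```bash
python3 -m creep '[-1,-2,8,0,0,0.2,0,0,10,0,0,0,0,0,8,0,0,0,0,0,3,0,0,0,0,0,0,0,0,0]' |tail -1; python3 g.py .5584 -.3012 .11 83.15;python3 - <<'E'
from h import *
a=snap('scene','n1');np.savez('pics/n1.npz',**a); b=snap('top','n1t')
cv2.imwrite('pics/n1c.png',cv2.resize(cv2.imread('pics/n1.png')[230:410,80:270],None,fx=3.2,fy=3.2,interpolation=cv2.INTER_CUBIC))
E
```

```text
opening: 0.154
t 42.25 p [ 558.6 -297.2  111.9] jaw 83.5 F [ 0.3 -0.2 -6.6] open 13.6 q7 1.92
turn [ 0.4 -0.3  0.3] | shift after turn [-0.3 -4.   1.9] | shift before turn [-0.3 -4.   1.9]
q [ 0.4   0.86  0.04  1.64 -0.05  0.65  1.92]
```

View pics/n1c.png

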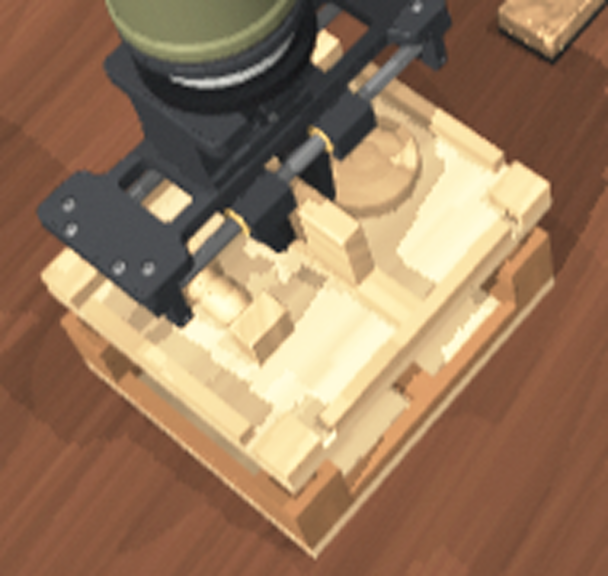

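```bash
python3 - <<'E'
from h import *
a=dict(np.load('pics/n1.npz'));im=cv2.imread('pics/n1.png')
x0,y0,k=80,230,4
c=cv2.resize(im[y0:y0+150+35,x0:x0+180],None,fx=k,fy=k,interpolation=cv2.INTER_CUBIC)
def box(cx,cy,yaw,zs,col,hx=.083,hy=.093):
    r=np.radians(yaw);
    for z in zs:
        P=[[cx+X*np.cos(r)-Y*np.sin(r),cy+X*np.sin(r)+Y*np.cos(r),z] for X,Y in((hx,hy),(hx,-hy),(-hx,-hy),(-hx,hy))]
        pts=np.array([(proj(a,p)-[x0,y0]+.5)*k for p in P]).astype(int)
        cv2.polylines(c,[pts],True,col,1)
st=get_state();p=st['tool_pos']
box(p[0]+.0005,p[1],-6.5,[p[2]-.032,p[2]-.032+.022],(0,0,255))
box(.5584,-.3012,-6.85,[0,],(255,0,0))
box(.5595,-.3008,-6.85,[0,.056],(0,255,0))
cv2.imwrite('pics/n2.png',c)
E
```

```text
(no output)
```

View pics/n2.png

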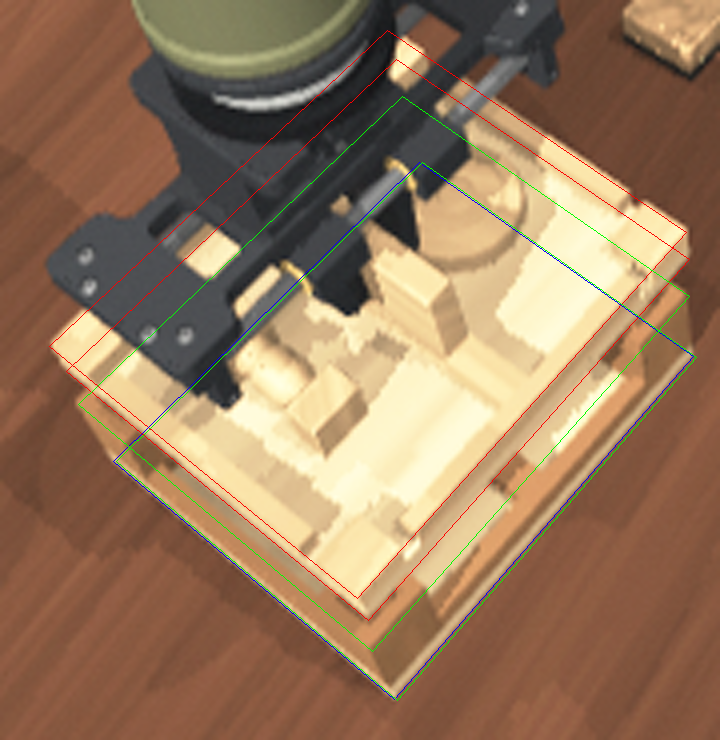

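The overlay fits: tray model (red) on tray corners (357,598) and (687,232), base model (blue/green) on base corners (396,697) and (692,357). Shifting the remaining 4 mm, then lowering.

```bash
python3 -m creep '[0,-4,0,0.3,-0.3,0.3,0,0,0,0,0,0,0,0,0,0,0,0]' |tail -1; python3 g.py .5588 -.301 .088 83.15
```

```text
opening: 0.155
t 42.6 p [ 559.1 -302.3  113.6] jaw 83.1 F [ 0.5  0.9 -6.3] open 13.7 q7 1.92
turn [-0.   0.2 -0. ] | shift after turn [ 0.4  1.3 25.6] | shift before turn [ 0.5  1.3 25.6]
q [ 0.4   0.86  0.04  1.64 -0.05  0.64  1.92]
```

```bash
python3 -m creep '[0,1,6,0,0,0,0,0,5,0,0,0,0,0,0,0,0,0]' |tail -1; python3 g.py .5588 -.301 .088 83.15
```

```text
opening: 0.154
t 42.85 p [ 559.7 -302.   102.8] jaw 83.1 F [-0.3  0.6 -6.5] open 13.5 q7 1.92
turn [-0.1  0.3 -0.1] | shift after turn [ 1.   0.9 14.8] | shift before turn [ 1.1  1.  14.8]
q [ 0.4   0.87  0.04  1.65 -0.05  0.61  1.92]
```

```bash
python3 -m creep '[1,1,5,0,0.2,0,0,0,4,0,0,0,0,0,0,0,0,0]' |tail -1; python3 g.py .5588 -.301 .088 83.15;
```

```text
opening: 0.15
t 43.1 p [ 558.7 -300.6   92.5] jaw 83.1 F [-0.3  0.6 -6.5] open 13.2 q7 1.92
turn [-0.1  0.1 -0.1] | shift after turn [-0.2 -0.4  4.5] | shift before turn [-0.2 -0.4  4.5]
q [ 0.4   0.89  0.04  1.65 -0.05  0.6   1.92]
```

```bash
python3 -m creep '[0,0,3,0,0,0,0,0,0,0,0,0]' |tail -1; python3 g.py .5588 -.301 .088 83.15;python3 -m creep '[0,0,2,0,0,0,0,0,0,0,0,0]' |tail -1; python3 g.py .5588 -.301 .088 83.15
```

```text
opening: 0.154
t 43.27 p [ 558.5 -300.3   88.7] jaw 83.1 F [-0.2  0.7 -6.2] open 13.6 q7 1.92
turn [-0.1  0.  -0.1] | shift after turn [-0.4 -0.7  0.7] | shift before turn [-0.4 -0.7  0.7]
q [ 0.4   0.89  0.04  1.65 -0.05  0.59  1.92]
opening: 0.154
t 43.43 p [ 559.2 -300.7   88.3] jaw 83.1 F [-0.4  0.  -6.6] open 13.6 q7 1.92
turn [-0.1  0.1 -0.1] | shift after turn [ 0.3 -0.3  0.3] | shift before turn [ 0.3 -0.3  0.3]
q [ 0.4   0.89  0.04  1.65 -0.05  0.59  1.92]
```

```bash
python3 -m creep '[0,0,1.5,0,0,0,0,0,0,0,0,0]' |tail -1; python3 g.py .5588 -.301 .088 83.15;python3 -m creep '[0,0,1.5,0,0,0,0,0,0,0,0,0]' |tail -1; python3 g.py .5588 -.301 .088 83.15
```

```text
opening: 0.152
t 43.6 p [ 559.7 -300.9   88.1] jaw 83.1 F [-0.3 -0.3 -6.5] open 13.4 q7 1.92
turn [-0.1  0.2 -0.1] | shift after turn [ 0.9 -0.2  0.1] | shift before turn [ 0.9 -0.2  0.1]
q [ 0.4   0.9   0.04  1.65 -0.05  0.59  1.92]
opening: 0.152
t 43.77 p [ 559.9 -301.1   88.1] jaw 83.1 F [-0.7 -0.2 -5.9] open 13.4 q7 1.92
turn [-0.1  0.2 -0.1] | shift after turn [ 1.1 -0.1  0.1] | shift before turn [ 1.1 -0.1  0.1]
q [ 0.4   0.9   0.04  1.65 -0.05  0.59  1.92]
```

```bash
python3 -m creep '[1,0,3,0,0,0,0,0,0,0,0,0]' |tail -1; python3 g.py .5588 -.301 .088 83.15;python3 - <<'E'
from h import *
a=snap('scene','o1')
cv2.imwrite('pics/o1c.png',cv2.resize(cv2.imread('pics/o1.png')[240:410,80:270],None,fx=3.5,fy=3.5,interpolation=cv2.INTER_CUBIC))
E
```

```text
opening: 0.154
t 43.93 p [ 560.3 -301.2   88.6] jaw 83.1 F [-1.4  0.4 -6.3] open 13.5 q7 1.92
turn [-0.1  0.5 -0.1] | shift after turn [1.5 0.  0.6] | shift before turn [1.6 0.  0.5]
q [ 0.4   0.89  0.04  1.66 -0.06  0.58  1.92]
```

View pics/o1c.png

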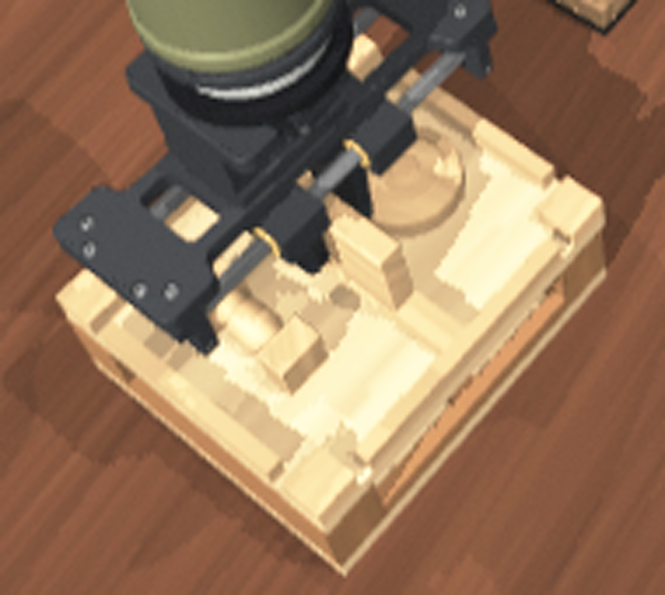

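It has stopped at TCP z = 88 mm, exactly the seated height (43.9 + 44), and the tray rests flush on the posts. Releasing.

```bash
python3 -m creep '[0,0,0,0,0,0,0,0,0,0,0,0,0,0,0,0,0,0,0,0,0,0,0,0]' 30 20|tail -1; python3 g.py .5588 -.301 .088 83.15;python3 -m creep '[0,0,-5,0,0,0,0,0,-10,0,0,0,0,0,-20,0,0,0,0,0,-30,0,0,0,0,0,-30,0,0,0]' |tail -1; python3 -m creep '[0,0,-20,0,0,0,10,20,-10,0,0,0,15,35,0,0,0,0,15,35,0,0,0,0,15,35,0,0,0,0]' |tail -1; python3 -m creep '[10,35,0,0,0,0,10,35,0,0,0,0,10,35,0,0,0,0,0,20,0,0,0,0,0,0,0,0,0,0]' |tail -1;python3 g.py .5588 -.301 .088 83.15;python3 - <<'E'
from h import *
a=snap('scene','p1');b=snap('top','p1t');np.savez('pics/p1.npz',**a);np.savez('pics/p1t.npz',**b)
cv2.imwrite('pics/p1c.png',cv2.resize(cv2.imread('pics/p1.png')[240:410,80:270],None,fx=3.5,fy=3.5,interpolation=cv2.INTER_CUBIC))
E
```

```text
opening: 0.342
t 44.32 p [ 563.  -302.9   89.1] jaw 83.1 F [-0.1 -0.4 -0. ] open 30.2 q7 1.92
turn [-0.3  0.8 -0.1] | shift after turn [4.4 1.4 1.1] | shift before turn [4.4 1.4 1. ]
q [ 0.4   0.89  0.04  1.65 -0.05  0.58  1.92]
opening: 0.339
opening: 0.343
opening: 0.34
t 45.57 p [508.8 -38.8 228.3] jaw 82.6 F [-0.7  0.2  0.3] open 30.0 q7 1.5
turn [-0.5  1.9 -0.6] | shift after turn [ -80.9 -254.4  140.3] | shift before turn [ -78.7 -252.2  145.3]
q [-0.09  0.54  0.11  1.96 -0.07  0.61  1.5 ]
```

View pics/p1c.png

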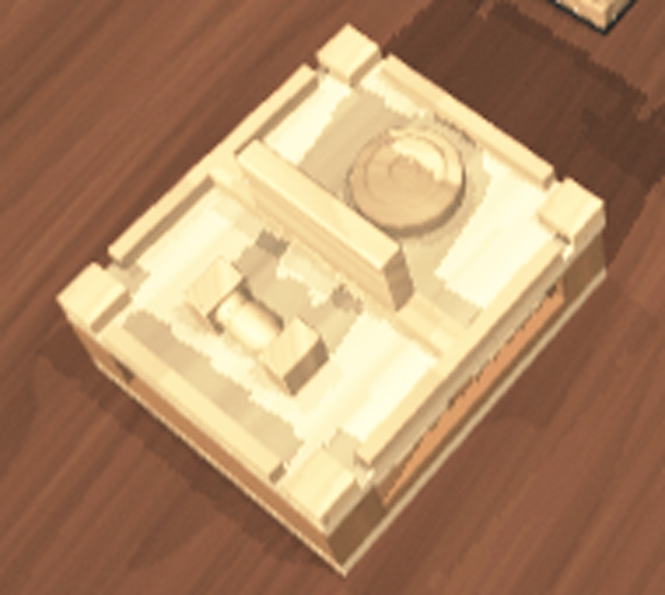

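View pics/p1t.png

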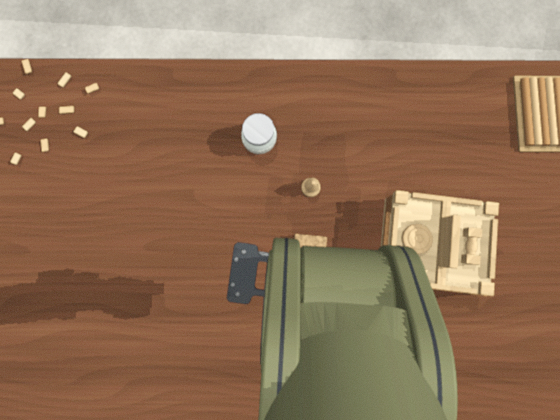

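```bash
python3 - <<'E'
from h import *
a=dict(np.load('pics/p1.npz'));im=cv2.imread('pics/p1.png')
x0,y0,k=80,230,4
c=cv2.resize(im[y0:y0+150,x0:x0+180],None,fx=k,fy=k,interpolation=cv2.INTER_CUBIC)
def box(cx,cy,yaw,zs,col,hx=.083,hy=.093):
    r=np.radians(yaw)
    for z in zs:
        P=[[cx+X*np.cos(r)-Y*np.sin(r),cy+X*np.sin(r)+Y*np.cos(r),z] for X,Y in((hx,hy),(hx,-hy),(-hx,-hy),(-hx,hy))]
        cv2.polylines(c,[np.array([(proj(a,p)-[x0,y0]+.5)*k for p in P]).astype(int)],True,col,1)
box(.559,-.301,-6.85,[.056,.078],(0,0,255)); box(.559,-.301,-6.85,[0],(255,0,0))
cv2.imwrite('pics/p2.png',c)
E
```

```text
(no output)
```

View pics/p2.png

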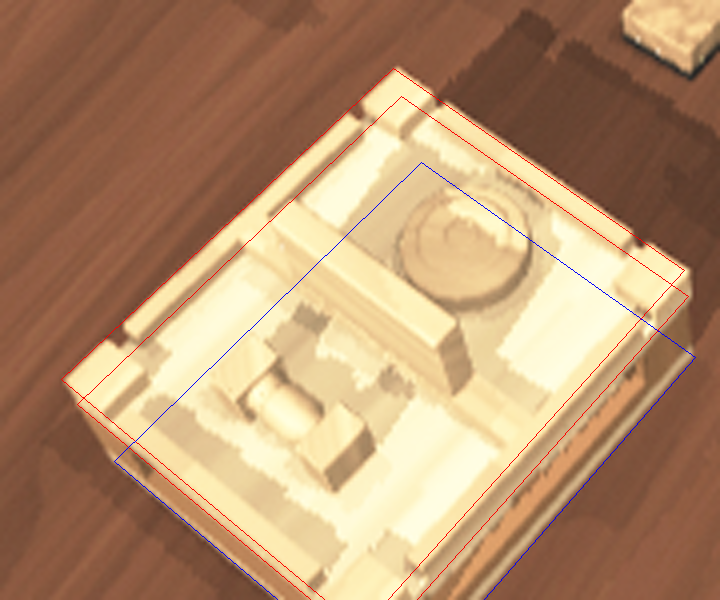

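The seated tray model fits all the visible corners, within about 1 px. Everything is in place and the robot is touching nothing, so I'm handing in.

```bash
python3 -c "
from plant import *
print(finish_job())"
```

```text
the job is handed in; nothing more can be done
None
```

Both kits are made up and stacked, and I handed the job in at about 46 s of the 122 s allowed.

- **Base tray:** the long spindle lies flat in one compartment and the knob stands upright in the other.
- **Handled tray:** it holds the short spindle and the disc, both lying flat. It sits on the base tray, gripped and carried by its handle.

**Last checks:**
- The tray stopped at TCP z = 88 mm; the height expected for fully seated pins was 87.9 mm.
- A model of the seated tray fits its visible corners in the scene picture to about 1 px. The front corner was cut off in that view.
- The gripper was clear, at z = 0.23 m with no contact force.
- The finial, jar and block were at their starting positions in the pictures; in the last top picture the arm partly hides the block.

**What went wrong or disagreed:**
- **Knob, first descent:** it stalled when joints 5 and 6 reached their range ends. I backed off and gripped it, and later the disc, with the tool tilted 6–7°.
- **Wrist force:** it still read the tray's weight while the tray was seating. I therefore judged contact from the height and the pictures; the reading went to zero on release.
- **Cameras:** the two disagreed by about 2 mm on the base tray, so I used a middle value.

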